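# Bank the soap bars in the keyed drop box

## Task

Put the wrapped soap bars away in the locked drop box: first lay every bar that is there flat on the box's closed trapdoor, side by side and well inside the opening, none on top of another. Then take the key from its hook, push it fully into the lock, turn it clockwise to its stop so that the trapdoor opens and all the bars drop into the box, turn it back home, draw it out, and hang it back on the hook by its ring. Do not disturb the dog figure, the candle bowl or the tin.

Things in the scene. Friction and masses are not known exactly. Their poses are not given: they have to be found in the camera images.
- drop_box: Fixed wooden drop box, 104 (x) x 332 (y) x 120 mm high, turned up to 0.1 rad. Origin on its underside below the middle of the trapdoor; z up; the front (-x) has a clear window. A grey lock housing is its +y end, y = 136 to 196 mm, as high. The box is hollow under the trapdoor, floor at 6 mm
- trap_center (a point): Centre of the closed trapdoor's top face, 118 mm above the table (rim 2 mm higher); axes as the drop box. Opening 88 (x) x 256 (y) mm; two wooden flaps, hinged along the long sides, meet in the middle. While the lock is home they bear the bars; they swing down only as the key turns. Three bars fit end to end along y, centres 82 mm apart
- lock_mouth (a point): Centre of the key slot's mouth, 128 mm above the table, on the turning barrel (steel ring, brass middle, 49 mm across), 166 mm along +y from the drop box's origin. z up; x along the slot. Slot 17.6 x 8.6 mm, 2 mm chamfer, 38 mm deep, the same after a half turn; it lies along the box's y when home
- lock_barrel (a joint): Turn of the lock barrel in rad: 0 home, 1.3 at its stop, growing clockwise seen from above; a red dot on the ring meets the white mark at home, the red one at the stop. It takes about 0.3 N m and stays where it is left. The flaps swing down by 1.1 times its value, so by 1.43 rad at the stop, and close again as it turns home. The key has about 0.1 rad of play in the slot either way
- key: Loose steel key, 148 mm, 0.12 kg, hanging on the hook, blade down. Origin at the blade's tip, z up to the grip, x width, y thickness. From the tip: blade 16 x 7 mm, 30 mm long, tapered at the tip; 24 mm collar at 30 mm that sits on the mouth when fully in; shank; ring from 62 to 96 mm, 40 mm wide, 10 thick; solid blue grip 40 x 12 mm from 96 to 148 mm. The same after a half turn
- key_eye (a point): Centre of the square 28 mm hole of the key's ring, 82 mm above the blade's tip (hole from 68 to 96 mm); the hole passes through along the key's y; axes as the key
- key_hook: Fixed brass hook on a round dark wood foot 72 mm across, its yaw 1.27 to 1.67 rad, so that the prong points to the right of the robot. Origin on the underside of the foot; z up. A 7 mm thick post at the origin bends to a level prong along -x from x = -12 to -60 mm, axis at z = 170 mm; its end turns up to x = -68 mm, z = 180 mm (top 184 mm). Nothing of it is higher
- hook_seat (a point): Point on the top of the level part of the prong, 38 mm out from the post, 173.5 mm above the table, where the top of the key's ring hole rests when hung; axes as the hook
- lamp_foot (a point): Foot of the fixed table lamp: turned wooden post 50 mm thick and 490 mm high over this point, foot 150 mm across and 45 mm high, shade above. It stands between the robot's start and the work: the arm must go round its near side
- dome_foot (a point): Foot of the fixed glass dome with a cat under it, 160 mm across and 250 mm high. Keep clear
- dog_black: Bystander: small black dog figure, 59 x 35 x 66 mm, origin on its underside. Leave alone
- candle_bowl_wood: Bystander: wooden bowl candle, 94 mm across, 65 mm high, origin on its underside. Leave alone
- balm_tin: Bystander: round tin, 69 mm across, 34 mm high, origin on its underside. Leave alone
- soap_a: Loose wrapped soap bar in a cream carton, 50 (x) x 75 (y) x 26 (z) mm, about 0.1 kg, origin in the middle of its underside; lies flat on the table in front of the box. Two or three of the three bars are there; None if it is absent
- soap_b: Loose wrapped soap bar in a green carton, 50 (x) x 75 (y) x 26 (z) mm, about 0.1 kg, origin in the middle of its underside; lies flat on the table in front of the box. Two or three of the three bars are there; None if it is absent
- soap_c: Loose wrapped soap bar in a pink carton, 50 (x) x 75 (y) x 26 (z) mm, about 0.1 kg, origin in the middle of its underside; lies flat on the table in front of the box. Two or three of the three bars are there; None if it is absent
Not all that is in view belongs to the job. There is more than one size of the key; the job needs the larger.

How it is judged:
On the way, in this order (a step that is already met when the one before it is completed fails the run):
1. every soap bar that is there lies flat, released and still on the closed trapdoor, its centre within 25 mm of the middle line and 105 mm of the trapdoor's centre along it, none on another (x of soap_a in the frame of trap_center between -0.025 and 0.025 m and y of soap_a in the frame of trap_center between -0.105 and 0.105 m and z of soap_a in the frame of trap_center between -0.008 and 0.012 m and contact force between each of soap_a, soap_b, soap_c and the fingers below 0.1 N and linear speed of each of soap_a, soap_b, soap_c below 0.05 m/s and x of soap_b in the frame of trap_center between -0.025 and 0.025 m and y of soap_b in the frame of trap_center between -0.105 and 0.105 m and z of soap_b in the frame of trap_center between -0.008 and 0.012 m and x of soap_c in the frame of trap_center between -0.025 and 0.025 m and y of soap_c in the frame of trap_center between -0.105 and 0.105 m and z of soap_c in the frame of trap_center between -0.008 and 0.012 m and value of joint lock_barrel below 0.15 rad), for 0.2 s.
2. the key is pushed into the lock, its tip at least 24 mm below the mouth, with the lock still home (horizontal distance between key and lock_mouth below 0.005 m and z of key in the frame of lock_mouth below -0.024 m and value of joint lock_barrel below 0.2 rad), for 0.2 s.
3. the lock is turned by the key to its stop (over 1.2 rad) (horizontal distance between key and lock_mouth below 0.005 m and z of key in the frame of lock_mouth below -0.024 m and value of joint lock_barrel above 1.2 rad), for 0.1 s.
4. the lock is turned back home (under 0.15 rad) with the key still in it, and all the bars are in the box (horizontal distance between key and lock_mouth below 0.005 m and z of key in the frame of lock_mouth below -0.024 m and value of joint lock_barrel below 0.15 rad and x of soap_a in the frame of drop_box between -0.05 and 0.05 m and y of soap_a in the frame of drop_box between -0.13 and 0.13 m and z of soap_a in the frame of drop_box between -0.005 and 0.095 m and x of soap_b in the frame of drop_box between -0.05 and 0.05 m and y of soap_b in the frame of drop_box between -0.13 and 0.13 m and z of soap_b in the frame of drop_box between -0.005 and 0.095 m and x of soap_c in the frame of drop_box between -0.05 and 0.05 m and y of soap_c in the frame of drop_box between -0.13 and 0.13 m and z of soap_c in the frame of drop_box between -0.005 and 0.095 m), for 0.2 s.
5. the key is drawn out, its tip above the lock mouth (z of key in the frame of lock_mouth above 0.005 m and value of joint lock_barrel below 0.17 rad), for 0.1 s.
At the end, for the whole second after the job is handed in: All the bars that were there are inside the box below the trapdoor, the lock is home (under 0.17 rad), and the key hangs still and released on the hook's prong by its ring, blade down (within 0.35 rad of vertical) (x of soap_a in the frame of drop_box between -0.05 and 0.05 m and y of soap_a in the frame of drop_box between -0.13 and 0.13 m and z of soap_a in the frame of drop_box between -0.005 and 0.095 m and x of soap_b in the frame of drop_box between -0.05 and 0.05 m and y of soap_b in the frame of drop_box between -0.13 and 0.13 m and z of soap_b in the frame of drop_box between -0.005 and 0.095 m and x of soap_c in the frame of drop_box between -0.05 and 0.05 m and y of soap_c in the frame of drop_box between -0.13 and 0.13 m and z of soap_c in the frame of drop_box between -0.005 and 0.095 m and value of joint lock_barrel below 0.17 rad and x of key_eye in the frame of key_hook between -0.068 and -0.006 m and y of key_eye in the frame of key_hook between -0.014 and 0.014 m and z of key_eye in the frame of key_hook between 0.15 and 0.185 m and contact force between key and key_hook above 0.3 N and contact force between key and the fingers below 0.05 N and angle between key's own z axis and vertical below 0.35 rad and linear speed of key below 0.05 m/s); the robot touches nothing.
It fails at once if the dog figure is pushed more than 40 mm or tipped (distance of dog_black from where it was at the start of the episode above 0.04 m or angle between dog_black's own z axis and vertical above 0.5 rad).
It fails at once if the candle bowl is pushed more than 40 mm or tipped (distance of candle_bowl_wood from where it was at the start of the episode above 0.04 m or angle between candle_bowl_wood's own z axis and vertical above 0.5 rad).
It fails at once if the tin is pushed more than 40 mm or tipped (distance of balm_tin from where it was at the start of the episode above 0.04 m or angle between balm_tin's own z axis and vertical above 0.5 rad).
Of soap_a, soap_b, soap_c only 2 to 3 are there at a start; the rules pass over those that are not, and their reading is None.
At some moment in a run one of soap_a, soap_b, soap_c may be knocked a few centimetres aside while the robot is not near it.
It also fails if it takes over 210 s, if anything falls off the work surface, if the arm or the gripper's body presses on something with over 40 N, if the wrist force passes 120 N, or if a joint passes its speed limit or range.

## Robot

A 6-joint arm with a two-finger parallel gripper is mounted at the origin on a cart in front of the work surface, level with it; the furniture and walls round the work are solid. World frame = base frame: x ahead of the robot, y to its left, z up, the work surface at z = 0. Lengths are in m, angles in rad, forces in N, time in s.
With the tool pointing down it reaches from about 0.325 to 0.85 m from the base axis. Payload 15.5 kg.
Tool frame: the origin (TCP) lies at the very end of the fingers, on their centre line; the grasp point (between the pads) lies 19 mm behind it (grasp_offset is the distance from the TCP to the grasp point, in m); z points along the fingers, y is the direction in which the jaws open and shut (so a half turn about z gives the same grasp; the last joint's range is limited). The gripper opens to 91 mm and grips with 3 to 60 N. Pads are 32 mm wide; open, the fingers measure 118 mm over their backs; the gripper's body (76 mm by 178 mm) begins 60 mm behind the grasp point.
Start: joints at [-1.319, 0.494, 1.345, -0, 1.302, -0.096], TCP at [0.212, -0.588, 0.214] pointing down, gripper open.
Joint ranges: [-2.91, 2.91], [-0.82, 2.16], [0.22, 2.67], [-1.22, 4.37], [0.12, 2.79], [-3.08, 3.08]. Speed limits (rad/s): [1.89, 1.89, 2.57, 3.01, 3.01, 3.01].

## Interface

Orientations are given as a rotation vector (axis times angle).
In Python, from station import get_state, snapshot, job_done, grasp_offset gives the robot as it stands. The module is installed in compiled form; this text tells all that it offers.
- The arm moves only by the tool move_arm, never from a script. Its argument "motion" is a list of rows, each a list of 3 entries, a list of its own where there are three numbers: the turn, a rotation vector about the tool's x, y, z in degrees, then the shift along the tool's x, y, z in m, then the opening, from -1 (shut) to 1 (fully open). A call has 1 to 5 rows; each row is the pose to reach, as a shift and turn from the pose commanded when the call began, along the tool's axes at that moment; what a row does not reach only later rows make up. A row lasts 1/10 s, in which the tool goes at most 50 mm and 8.59 degrees, less where a joint would pass 70% of its speed; a pose out of reach is approached as far as the arm can. A call with a gripper value outside its range is refused whole. The fingers move at their own pace and stop on an object; "grip_force" is the grip in N (left out, the last holds). Time passes only in rows, so rows that repeat a pose let the fingers close. It gives the time, the measured TCP pose, the force and the opening at its end, in the units of the state.
- get_state(): the state, without advancing time (a new reading comes with each control period).
- snapshot(name): name is "side" or "top" or "wrist"; returns a dict with "frame" (400x640x3 uint8, blue, green, red), "depth" (400x640 float32, m along the optical axis (not along the pixel's ray), 0 where there is no reading), "camera_matrix" (3x3 intrinsics, pixels), "D" ([k1, k2, p1, p2, k3] as OpenCV has them; the pictures are not rectified), "xyz" and "orientation" of the camera in the world. Camera axes: x right, y up, looking along -z (the intrinsics and any distortion apply to the point x, -y, -z); pixel columns grow to the right and rows downward; lengths in m; the calibration is good to about 2 mm. A picture is of the moment at which its call begins.
- job_done(): hands the job in, once; it reports no verdict.
The state is a dict: "clock": time; "joint_positions": joint angles; "qvel": joint speeds; "effort": joint torques, N m; "tool_pos": TCP position; "orientation": TCP orientation; "contact_force": force on the tool from outside, world axes, zero at the start; "moment": the same for the moment, N m; "opening": finger opening in m.
Only numpy, scipy, OpenCV 4.12 (cv2) and the standard library are available. Lean on these libraries where they do the work, as an engineer would, in place of code of your own. Each camera call takes 0.05 s, during which the arm holds its last target.

## Working session

There is one attempt and no reset: what is moved stays moved. The work goes in short steps, Python scripts to look and compute and a tool call to move; the robot and the scene stay as the last step left them, time stands still between calls to the robot, and variables do not carry over. Pictures are saved under pics/ and viewed, and the job is handed in when it is done.

Besides the shell and the picture viewer there is one more tool, called after "Request:" as name([rows], argument=value, ...), one row to a line, values as JSON. move_arm: Moves the arm, as the interface text tells. Its arguments: {"type":"object","properties":{"motion":{"type":"array","items":{"type":"array"}},"grip_force":{"type":"number"}},"required":["motion"]}

```bash
mkdir -p pics; cat > h.py <<'E'
import numpy as np, cv2
from scipy.spatial.transform import Rotation as R
from station import get_state, snapshot, grasp_offset
def rot(o):
    o=np.array(o,float)
    if o.shape==(3,3): return o
    return (R.from_rotvec(o) if o.size==3 else R.from_quat(o)).as_matrix()
def cloud(s):
    K=np.array(s["camera_matrix"],float);D=np.array(s["D"],float)
    h,w=s["depth"].shape
    u,v=np.meshgrid(np.arange(w),np.arange(h))
    p=cv2.undistortPoints(np.stack([u,v],-1).reshape(-1,1,2).astype(np.float64),K,D).reshape(h,w,2)
    d=s["depth"].astype(float)
    P=np.stack([p[...,0]*d,-p[...,1]*d,-d],-1)
    W=P@rot(s["orientation"]).T+np.array(s["xyz"])
    W[d==0]=np.nan
    return W
def proj(s,X):
    K=np.array(s["camera_matrix"],float);D=np.array(s["D"],float)
    c=(np.atleast_2d(X)-np.array(s["xyz"]))@rot(s["orientation"])
    c=c*[1,-1,-1]
    return cv2.projectPoints(c.reshape(-1,1,3),np.zeros(3),np.zeros(3),K,D)[0].reshape(-1,2)
def st():
    s=get_state()
    for k,v in s.items(): print(k,np.round(v,4))
E
python3 - <<'E'
from h import *
import pickle
st(); print(grasp_offset)
for n in ["side","top","wrist"]:
    s=snapshot(n); cv2.imwrite(f"pics/{n}0.png",s["frame"]); pickle.dump(s,open(f"{n}0.pkl","wb")); print(n,s["xyz"],s["orientation"],s["camera_matrix"],s["D"])
E
```

```text
clock 0.0
joint_positions [-1.3195  0.4942  1.3462 -0.      1.3025 -0.0955]
qvel [ 0.0012  0.0008 -0.0008 -0.0007 -0.0001  0.0001]
effort [ 4.30000e-03 -8.78812e+01 -3.81857e+01  7.09000e-02  5.35000e-02
 -0.00000e+00]
tool_pos [ 0.2123 -0.5874  0.2133]
orientation [-3.0933e+00 -5.4180e-01  2.0000e-04]
contact_force [-1.1973 -0.0812  0.0732]
moment [0.0179 0.0126 0.0315]
opening 0.0913
0.0188
side [-0.32528592  0.02048789  0.73537753] [ 0.73758313 -0.6825694  -1.34001833] [[446.56666347   0.         318.87074796]
 [  0.         446.56666347 197.31700624]
 [  0.           0.           1.        ]] [0.0418511 0.        0.        0.        0.       ]
top [0.37800457 0.09899601 1.0159523 ] [ 0.09830491 -0.09561319 -1.54358649] [[384.30828073   0.         319.58451629]
 [  0.         384.30828073 196.29091716]
 [  0.           0.           1.        ]] [-0.03403473  0.          0.          0.          0.        ]
wrist [ 0.28061487 -0.56371484  0.3842254 ] [-0.22813636  0.16239477 -1.21661411] [[295.07479148   0.         324.55608401]
 [  0.         295.07479148 201.85465771]
 [  0.           0.           1.        ]] [-0.04203575  0.          0.          0.          0.        ]
```

View pics/side0.png

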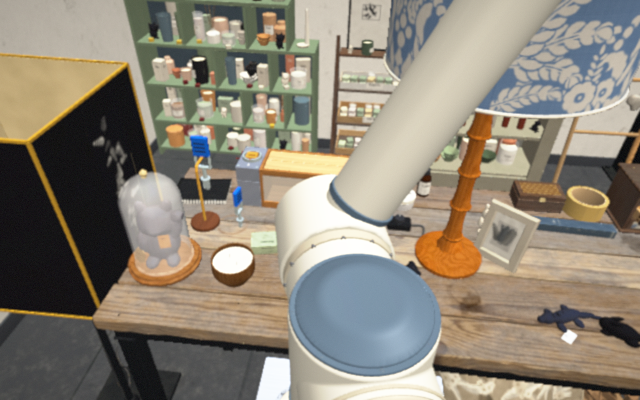

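View pics/top0.png

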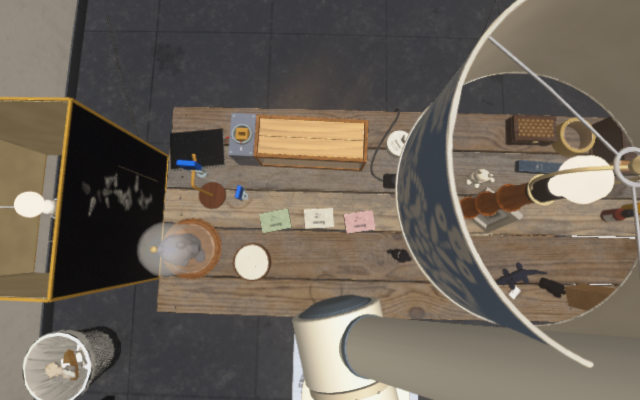

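View pics/wrist0.png

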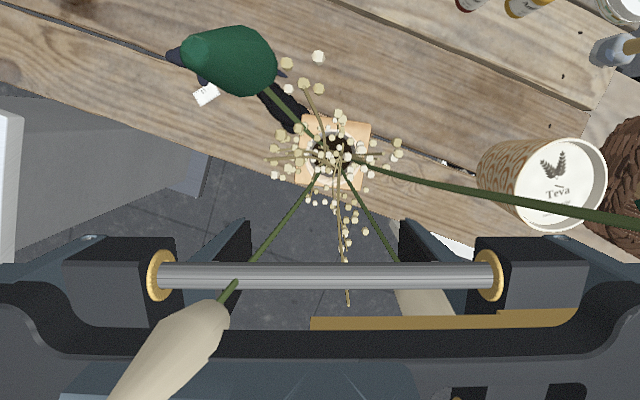

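The top view shows three bars: green (275,221), cream (319,218) and pink (359,221). The box is at (312,140) and the lock barrel at (241,133). There are two blue-gripped key candidates, one on the hook at (190,164) and one at (241,193). Next I'll measure both and enlarge the crop.

```bash
python3 - <<'E'
from h import *
import pickle
t=pickle.load(open("top0.pkl","rb"));s=pickle.load(open("side0.pkl","rb"))
a=cv2.resize(t["frame"][100:290,150:420],None,fx=2.9,fy=2.9,interpolation=cv2.INTER_CUBIC);cv2.imwrite("pics/ct.png",a)
a=cv2.resize(s["frame"][120:290,110:290],None,fx=3.5,fy=3.5,interpolation=cv2.INTER_CUBIC);cv2.imwrite("pics/cs.png",a)
W=cloud(t)
for n,(u,v) in dict(green=(275,221),cream=(319,218),pink=(359,221),boxmid=(312,140),lock=(241,133),housing=(241,118),key=(190,164),key2=(241,193),hookfoot=(212,195),bowl=(252,262),dog=(399,256),tin=(397,143),domefoot=(215,255),tab=(310,280),lampfoot=(500,215),deskL=(165,300)).items(): print(n,np.round(W[v,u],4))
Ws=cloud(s)
for n,(u,v) in dict(key=(201,147),key2=(238,196),k2base=(239,217),hookpost=(199,185),hookfoot=(205,222)).items(): print(n,np.round(Ws[v,u],4))
E
```

```text
green [0.434  0.2151 0.0297]
cream [0.4448 0.1023 0.0257]
pink [nan nan nan]
boxmid [0.6255 0.1236 0.1178]
lock [0.6397 0.2959 0.1144]
housing [0.6754 0.2966 0.1201]
key [0.5379 0.3756 0.226 ]
key2 [0.497  0.2942 0.0866]
hookfoot [0.4993 0.3864 0.012 ]
bowl [0.3297 0.2655 0.0529]
dog [ 0.3537 -0.0969  0.0615]
tin [ 0.6459 -0.0971  0.0354]
domefoot [0.3431 0.3676 0.0188]
tab [ 0.2841  0.1219 -0.008 ]
lampfoot [ 0.4587 -0.3391  0.087 ]
deskL [ 0.2227  0.4977 -0.0018]
key [0.5341 0.3802 0.2013]
key2 [0.4922 0.2923 0.1   ]
k2base [0.4912 0.2955 0.0363]
hookpost [0.4964 0.3846 0.12  ]
hookfoot [0.489  0.3829 0.0128]
```

View pics/ct.png

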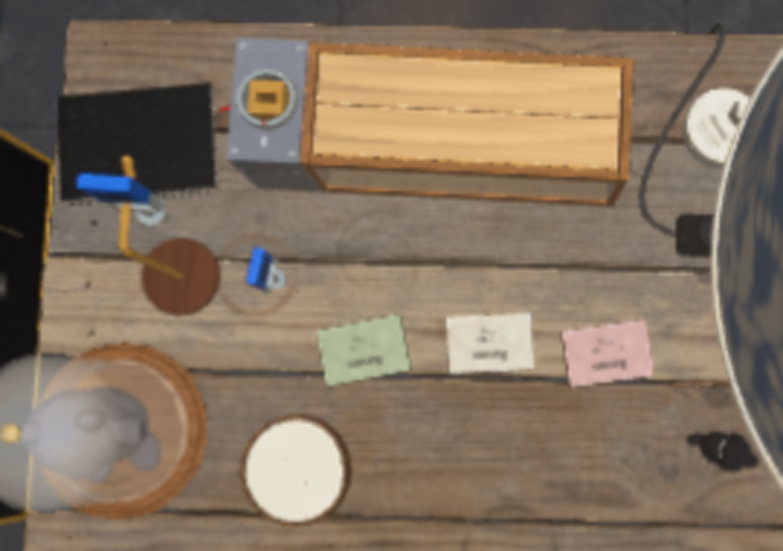

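View pics/cs.png

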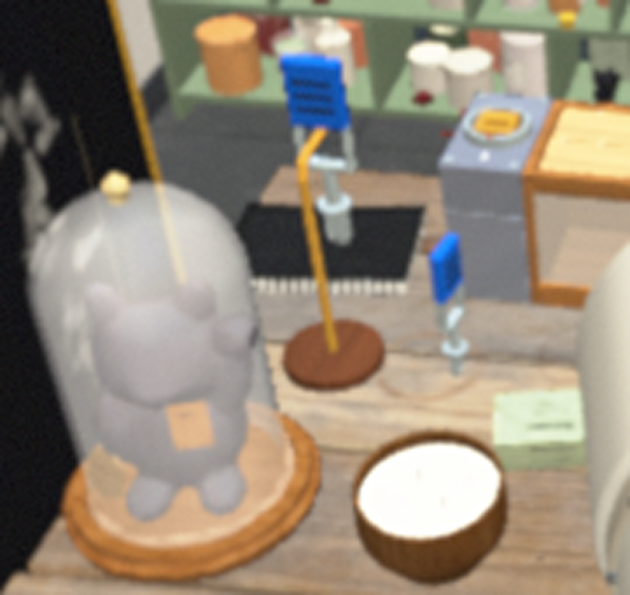

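```bash
python3 - <<'E'
from h import *
import pickle
t=pickle.load(open("top0.pkl","rb"));s=pickle.load(open("side0.pkl","rb"))
f=np.array([.4993,.3864,0])
for n,im in (("top",t),("side",s)):
  print(n, "base",proj(im,f), "posttop",proj(im,f+[0,0,.17]), "+x38",proj(im,f+[.06,0,.17]),"-y",proj(im,f+[0,-.06,.17]))
W=cloud(t);Ws=cloud(s)
for im,w,n in ((t,W,"t"),(s,Ws,"s")):
  hsv=cv2.cvtColor(im["frame"],cv2.COLOR_BGR2HSV)
  m=(hsv[...,0]>100)&(hsv[...,0]<125)&(hsv[...,1]>180)&(hsv[...,2]>90)
  for lo,hi in ((.15,.3),(.04,.13)):
    p=w[m&(w[...,2]>lo)&(w[...,2]<hi)&(w[...,1]>.2)&(w[...,1]<.5)]
    print(n,lo,len(p),np.round(np.percentile(p,[2,50,98],axis=0),4).tolist())
# lamp
p=Ws.reshape(-1,3)
m=(p[:,2]>.1)&(p[:,2]<.45)&(p[:,1]<-.15)&(p[:,1]>-.5)&(p[:,0]>.3)&(p[:,0]<.7)
hsv=cv2.cvtColor(s["frame"],cv2.COLOR_BGR2HSV).reshape(-1,3)
m&=(hsv[:,0]<20)&(hsv[:,1]>150)
for a,b in((.1,.2),(.2,.3),(.3,.45)):
  q=p[m&(p[:,2]>a)&(p[:,2]<b)];print("lamp",len(q),np.round(np.percentile(q,[5,50,95],axis=0),3).tolist())
m=(p[:,2]>.01)&(p[:,2]<.06)&(p[:,1]<-.15)&(p[:,1]>-.5)&(p[:,0]>.3)&(p[:,0]<.7)&(hsv[:,0]<20)&(hsv[:,1]>190)
q=p[m];print("foot",len(q),np.round(np.percentile(q,[2,50,98],axis=0),3).tolist())
m=(p[:,2]>.4)&(p[:,0]>.2)&(p[:,0]<1)&(hsv[:,0]>95)&(hsv[:,0]<125)
q=p[m];print("shade",len(q),np.round(np.percentile(q,[1,50,99],axis=0),3).tolist())
E
```

```text
top base [[213.24847625 195.57257202]] posttop [[192.412667 186.028817]] +x38 [[194.19565018 159.71197058]] -y [[219.0930247  186.68041696]]
side base [[205.61808263 223.14233103]] posttop [[195.4381089  166.39803397]] +x38 [[203.70958357 152.79244411]] -y [[221.19587748 168.38290111]]
t 0.15 138 [[0.5348, 0.3657, 0.1956], [0.5397, 0.3819, 0.2241], [0.5467, 0.4035, 0.2267]]
t 0.04 35 [[0.4855, 0.2923, 0.1084], [0.4978, 0.2962, 0.1127], [0.5102, 0.3008, 0.1178]]
s 0.15 286 [[0.532, 0.3663, 0.1788], [0.5354, 0.3829, 0.2034], [0.54, 0.4019, 0.225]]
s 0.04 102 [[0.481, 0.2905, 0.0796], [0.4926, 0.2944, 0.1018], [0.5088, 0.3, 0.1142]]
lamp 602 [[0.438, -0.217, 0.106], [0.444, -0.201, 0.157], [0.453, -0.188, 0.194]]
lamp 736 [[0.438, -0.217, 0.206], [0.444, -0.201, 0.251], [0.452, -0.189, 0.295]]
lamp 630 [[0.439, -0.217, 0.304], [0.444, -0.201, 0.336], [0.452, -0.188, 0.366]]
foot 1911 [[0.387, -0.266, 0.012], [0.429, -0.2, 0.027], [0.505, -0.152, 0.056]]
shade 8183 [[0.265, -0.346, 0.459], [0.275, -0.232, 0.533], [0.423, -0.017, 0.601]]
```

```bash
python3 - <<'E'
from h import *
import pickle
t=pickle.load(open("top0.pkl","rb"));s=pickle.load(open("side0.pkl","rb"))
W=cloud(t);Ws=cloud(s)
for u,v in ((365,305),(310,250),(330,200),(400,180),(430,100),(480,40),(500,60),(360,240)): print("s",u,v,np.round(Ws[v,u],3))
for u,v in ((350,305),(330,350),(400,350),(450,350),(500,370),(550,380)): print("t",u,v,np.round(W[v,u],3))
p=Ws.reshape(-1,3);hsv=cv2.cvtColor(s["frame"],cv2.COLOR_BGR2HSV).reshape(-1,3)
uu,vv=np.meshgrid(np.arange(640),np.arange(400));uu=uu.ravel();vv=vv.ravel()
# shade rim columns
for u in range(390,640,25):
  col=Ws[:,u]; m=(col[:,0]>.15)&(col[:,0]<.75)&(col[:,2]>.42)&(np.arange(400)<130)
  if m.any(): i=np.where(m)[0]; print(u,"low",np.round(col[i[-1]],3),"up",np.round(col[i[0]],3))
# top: shade rim
for v in (40,100,150,200,250,300,340):
  row=W[v];m=(row[:,2]>.4)&(row[:,1]<.1);i=np.where(m)[0]
  if len(i):print(v,i[0],np.round(row[i[0]],3),np.round(row[min(i[0]+15,639)],3))
E
```

```text
s 365 305 [-0.015  0.     0.364]
s 310 250 [0.103 0.073 0.322]
s 330 200 [0.182 0.054 0.347]
s 400 180 [ 0.168 -0.038  0.4  ]
s 430 100 [ 0.183 -0.06   0.508]
s 480 40 [ 0.191 -0.103  0.577]
s 500 60 [ 0.193 -0.13   0.556]
s 360 240 [0.12  0.008 0.332]
t 350 305 [0.271 0.042 0.31 ]
t 330 350 [0.199 0.077 0.338]
t 400 350 [ 0.239 -0.013  0.481]
t 450 350 [ 0.259 -0.056  0.554]
t 500 370 [ 0.258 -0.084  0.621]
t 550 380 [ 0.263 -0.108  0.666]
390 low [ 0.186 -0.018  0.464] up [ 0.461 -0.013  0.54 ]
415 low [ 0.175 -0.047  0.473] up [ 0.357 -0.042  0.577]
440 low [ 0.177 -0.077  0.474] up [ 0.323 -0.071  0.586]
465 low [ 0.207 -0.112  0.471] up [ 0.22  -0.084  0.611]
490 low [ 0.269 -0.158  0.455] up [ 0.2   -0.105  0.616]
515 low [ 0.265 -0.191  0.453] up [ 0.196 -0.13   0.618]
540 low [ 0.267 -0.225  0.453] up [ 0.198 -0.155  0.618]
565 low [ 0.273 -0.259  0.452] up [ 0.267 -0.205  0.603]
590 low [ 0.288 -0.296  0.455] up [ 0.269 -0.233  0.603]
615 low [ 0.318 -0.34   0.455] up [ 0.277 -0.264  0.602]
40 479 [ 0.567 -0.042  0.689] [ 0.57  -0.058  0.684]
100 433 [ 0.573 -0.048  0.523] [ 0.517 -0.02   0.667]
150 402 [ 0.521 -0.021  0.455] [ 0.493 -0.015  0.565]
200 395 [ 0.445 -0.01   0.456] [ 0.436 -0.014  0.534]
250 409 [ 0.373 -0.031  0.455] [ 0.374 -0.033  0.527]
300 450 [ 0.303 -0.09   0.455] [ 0.315 -0.078  0.544]
340 364 [0.233 0.027 0.404] [0.24  0.008 0.433]
```

The key on the hook at top (190,164) is the larger one. Its grip is 40 mm wide and its top is at z = 0.226, which fits the description. The one at (241,193) is a small decoy standing on the table, with its top at 0.11 m. The prong actually points away from the robot (+x), not to the right as the text says, so I'll go by the image. First I'll retract, and collect kinematics data as I do.

Request:
move_arm([
  [[0,0,0],[0,-0.05,0],1],
  [[0,0,0],[0,-0.1,0],1],
  [[0,0,0],[0,-0.13,0],1],
  [[0,0,0],[0,-0.15,0],1],
  [[0,0,0],[0,-0.15,0],1],
])

```text
clock: 0.65
tool_pos: [0.1607, -0.4442, 0.214]
orientation: [-3.093, -0.542, 0.0]
contact_force: [-0.6, -0.0, 0.6]
opening: 0.0911
```

```bash
python3 -c "
from h import *
st()"
```

```text
clock 0.65
joint_positions [-1.3501  0.2807  1.7068 -0.      1.1555 -0.126 ]
qvel [ 0.0045  0.0373 -0.0762  0.001   0.0006  0.0046]
effort [ 1.26000e-02 -6.56804e+01 -3.21808e+01  3.57000e-02 -1.15900e-01
 -1.43600e-01]
tool_pos [ 0.1607 -0.4442  0.214 ]
orientation [-3.0931e+00 -5.4170e-01  2.0000e-04]
contact_force [-0.5893 -0.0207  0.6352]
moment [ 0.0292 -0.0263  0.0402]
opening 0.0911
```

Request:
move_arm([
  [[0,0,0],[0,-0.05,0.03],1],
  [[0,0,0],[0,-0.09,0.06],1],
  [[0,0,0],[0,-0.1,0.08],1],
  [[0,0,0],[0,-0.1,0.08],1],
  [[0,0,0],[0,-0.1,0.08],1],
])

```text
clock: 1.15
tool_pos: [0.1277, -0.3537, 0.1341]
orientation: [3.094, 0.542, 0.0]
contact_force: [1.1, -1.2, -0.2]
opening: 0.0912
```

```bash
python3 -c "
from h import *
st()"
```

```text
clock 1.15
joint_positions [-1.3836  0.2767  2.0229  0.      0.8419 -0.1594]
qvel [ 0.0015 -0.0093 -0.0386 -0.0004  0.0079  0.001 ]
effort [-6.61000e-02 -5.11817e+01 -2.02972e+01  3.52000e-02 -1.00500e-01
 -4.12000e-02]
tool_pos [ 0.1277 -0.3537  0.1341]
orientation [3.0944 0.5417 0.    ]
contact_force [ 1.0598 -1.2294 -0.1785]
moment [ 0.071   0.0074 -0.0129]
opening 0.0912
```

```bash
python3 - <<'E'
import numpy as np
from scipy.optimize import least_squares
Q=np.array([[-1.3195,.4942,1.3462],[-1.3501,.2807,1.7068],[-1.3836,.2767,2.0229]])
P=np.array([[.2123,-.5874,.2133],[.1607,-.4442,.214],[.1277,-.3537,.1341]])
def fk(p,q):
    a2,a4,z0,lat,r0=p; j1,j2,j3=q.T
    r=r0+a2*np.sin(j2)+a4*np.sin(j2+j3); z=z0+a2*np.cos(j2)+a4*np.cos(j2+j3)
    return np.stack([r*np.cos(j1)-lat*np.sin(j1),r*np.sin(j1)+lat*np.cos(j1),z],1)
s=least_squares(lambda p:(fk(p,Q)-P).ravel(),[.5,.4,0,.06,0]);print(s.x,s.cost)
p=s.x
for q in Q: print("elbow r",p[4]+p[0]*np.sin(q[1]),"z over z0",p[0]*np.cos(q[1]), "wrist r",p[4]+p[0]*np.sin(q[1])+p[1]*np.sin(q[1]+q[2]))
E
```

```text
[ 0.76300633  0.37858658 -0.3570798   0.05959189 -0.10453774] 0.00031706465596927774
elbow r 0.2573771598385548 z over z0 0.6717114393618607 wrist r 0.6222878765364761
elbow r 0.10683661843948233 z over z0 0.7331435969061444 wrist r 0.4530268177961471
elbow r 0.1039023608794212 z over z0 0.7339832269522001 wrist r 0.38631721869164437
```

```bash
python3 - <<'E'
import numpy as np
from scipy.optimize import least_squares
Q=np.array([[-1.3195,.4942,1.3462],[-1.3501,.2807,1.7068],[-1.3836,.2767,2.0229]])
P=np.array([[.2123,-.5874,.2133],[.1607,-.4442,.214],[.1277,-.3537,.1341]])
r=[np.hypot(x,y) for x,y,_ in P];print(r, [np.arctan2(y,x)-q[0] for (x,y,_),q in zip(P,Q)], [R*np.sin(np.arctan2(y,x)-q[0]) for R,(x,y,_),q in zip(r,P,Q)])
def fk(p,q):
    a2,a4,z0,lat,e=p; j1,j2,j3=q.T
    r=a2*np.sin(j2)+a4*np.sin(j2+j3)+e*np.cos(j2+j3); z=z0+a2*np.cos(j2)+a4*np.cos(j2+j3)-e*np.sin(j2+j3)
    return np.stack([r*np.cos(j1)-lat*np.sin(j1),r*np.sin(j1)+lat*np.cos(j1),z],1)
s=least_squares(lambda p:(fk(p,Q)-P).ravel(),[.5,.4,0,.06,0]);print(s.x,s.fun)
E
```

```text
[np.float64(0.6245879041416028), np.float64(0.47237498875363837), np.float64(0.37604651308049647)] [np.float64(0.09551861548598573), np.float64(0.1264288110297267), np.float64(0.1592800085457291)] [np.float64(0.05956909253336413), np.float64(0.059562833967373406), np.float64(0.059643748502765104)]
[ 0.59694607  0.38354071 -0.09735275  0.05959189  0.11700811] [ 4.18844345e-06  7.53728890e-05 -6.94210205e-05  5.63260028e-05
 -1.18323853e-04 -3.08780873e-06 -5.56750943e-05  1.52901261e-05
  7.25087104e-05]
```

Request:
move_arm([
  [[-8,0,0],[0,0,0],1],
  [[-16,0,0],[0,0,0],1],
  [[-20,0,0],[0,0,0],1],
  [[-20,0,0],[0,0,0],1],
  [[-20,0,0],[0,0,0],1],
])

```text
clock: 1.65
tool_pos: [0.1278, -0.3546, 0.1346]
orientation: [2.755, 0.482, 0.085]
contact_force: [0.4, -0.3, -0.9]
opening: 0.0913
```

```bash
python3 - <<'E'
from h import *
st()
import pickle
s=snapshot("side"); cv2.imwrite("pics/side1.png",s["frame"]);pickle.dump(s,open("side1.pkl","wb"))
s=snapshot("top"); cv2.imwrite("pics/top1.png",s["frame"]);pickle.dump(s,open("top1.pkl","wb"))
E
```

```text
clock 1.65
joint_positions [-1.4601  0.1853  2.3051  0.2572  0.3209 -0.4667]
qvel [ 0.0047  0.009  -0.0227 -0.0087  0.004   0.0061]
effort [ -0.3711 -38.5222 -15.5462   1.0952  -2.6926  -0.7686]
tool_pos [ 0.1278 -0.3546  0.1346]
orientation [2.7546 0.482  0.0855]
contact_force [ 0.3595 -0.3111 -0.859 ]
moment [ 0.1482  0.095  -0.016 ]
opening 0.0913
```

View pics/side1.png

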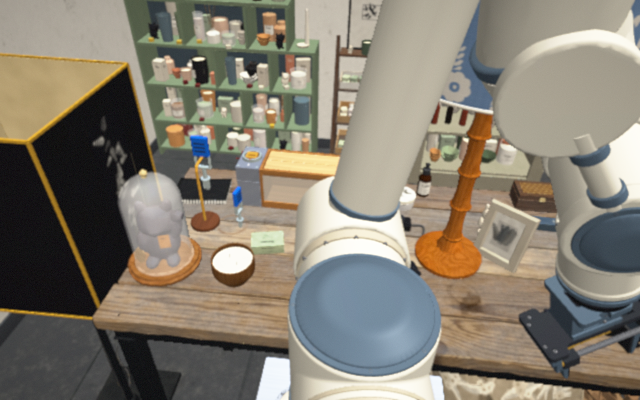

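View pics/top1.png

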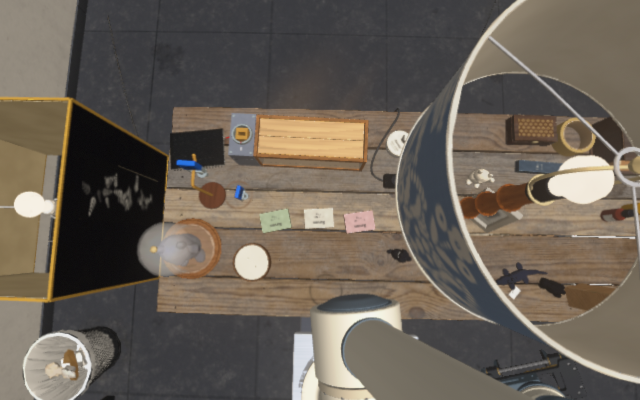

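```bash
python3 - <<'E'
from h import *
import pickle
pts=[]
for n in ("side1","top1"):
  s=pickle.load(open(n+".pkl","rb"));w=cloud(s)
  uu,vv=np.meshgrid(np.arange(640),np.arange(400))
  p=w.reshape(-1,3); d=np.hypot(p[:,0]-.465,p[:,1]+.205)
  r=np.hypot(p[:,0],p[:,1])
  m=(r<.5)&(p[:,2]>.1)&(d>.215)&(p[:,0]<.3)&(p[:,2]<1.2)
  pts.append(p[m])
p=np.vstack(pts);r=np.hypot(p[:,0],p[:,1]);a=np.arctan2(p[:,1],p[:,0])
for z in np.arange(.1,1.1,.04):
  m=(p[:,2]>=z)&(p[:,2]<z+.04)
  if m.sum(): i=np.argsort(r[m])[-max(1,m.sum()//100)]; print(round(z,2),m.sum(),"rmax99",r[m][i].round(3),p[m][i].round(3))
for n,px in (("side1",[(565,95),(600,240),(590,180),(540,60),(570,320)]),("top1",[(520,370),(540,393),(430,370)])):
  s=pickle.load(open(n+".pkl","rb"));w=cloud(s)
  for u,v in px: print(n,u,v,w[v,u].round(3),np.hypot(*w[v,u][:2]).round(3))
E
```

```text
0.1 69 rmax99 0.332 [ 0.128 -0.306  0.124]
0.14 312 rmax99 0.424 [ 0.126 -0.404  0.161]
0.18 1515 rmax99 0.413 [ 0.122 -0.395  0.197]
0.22 3691 rmax99 0.404 [ 0.171 -0.367  0.252]
0.26 4996 rmax99 0.417 [ 0.165 -0.383  0.278]
0.3 13616 rmax99 0.316 [ 0.069 -0.308  0.31 ]
0.34 19843 rmax99 0.309 [ 0.058 -0.303  0.344]
0.38 2953 rmax99 0.258 [ 0.02  -0.257  0.41 ]
0.42 5438 rmax99 0.293 [ 0.166 -0.242  0.434]
0.46 7311 rmax99 0.257 [ 0.256 -0.014  0.498]
0.5 6952 rmax99 0.274 [ 0.109 -0.252  0.52 ]
0.54 9173 rmax99 0.26 [ 0.258 -0.036  0.551]
0.58 13646 rmax99 0.262 [ 0.259 -0.041  0.582]
0.62 11154 rmax99 0.265 [ 0.26  -0.053  0.657]
0.66 1158 rmax99 0.269 [ 0.259 -0.071  0.695]
0.7 44 rmax99 0.269 [ 0.26  -0.069  0.701]
side1 565 95 [ 0.003 -0.127  0.598] 0.127
side1 600 240 [ 0.008 -0.205  0.459] 0.205
side1 590 180 [ 0.011 -0.175  0.521] 0.175
side1 540 60 [ 0.001 -0.101  0.623] 0.101
side1 570 320 [ 0.072 -0.263  0.271] 0.272
top1 520 370 [-0.193 -0.864 -0.86 ] 0.885
top1 540 393 [ 0.143 -0.269  0.362] 0.305
top1 430 370 [ 0.252 -0.017  0.607] 0.253
```

```bash
cat >> h.py <<'E'
def cur():
    s=get_state(); return np.array(s["tool_pos"]), rot(s["orientation"])
def row(p,Rm,p0,R0):
    t=R.from_matrix(R0.T@Rm).as_rotvec(degrees=True); d=R0.T@(np.array(p)-p0)
    return [np.round(t,1).tolist(),np.round(d,4).tolist()]
def down(yaw):  # tool y along world yaw, z down
    y=np.array([np.cos(yaw),np.sin(yaw),0]);z=np.array([0,0,-1.]);x=np.cross(y,z);return np.stack([x,y,z],1)
E
cat > swing.py <<'E'
from h import *
p,R0=cur()
for k in range(1,6):
    Z=R.from_euler("z",7*k,degrees=True).as_matrix(); print(row(Z@p,Z@R0,p,R0))
E
python3 swing.py
```

```text
[[-0.0, 2.4, -6.6], [0.046, -0.0026, -0.0009]]
[[-0.0, 4.8, -13.2], [0.0913, -0.0104, -0.0038]]
[[-0.0, 7.2, -19.7], [0.1352, -0.0234, -0.0085]]
[[-0.0, 9.6, -26.3], [0.1772, -0.0413, -0.0151]]
[[-0.0, 12.0, -32.9], [0.2165, -0.0639, -0.0233]]
```

Request:
move_arm([
  [[0,2.4,-6.6],[0.046,-0.0026,-0.0009],1],
  [[0,4.8,-13.2],[0.0913,-0.0104,-0.0038],1],
  [[0,7.2,-19.7],[0.1352,-0.0234,-0.0085],1],
  [[0,9.6,-26.3],[0.1772,-0.0413,-0.0151],1],
  [[0,12.0,-32.9],[0.2165,-0.0639,-0.0233],1],
])

```text
clock: 2.25
tool_pos: [0.3107, -0.2151, 0.1345]
orientation: [2.501, 1.308, 0.232]
contact_force: [-0.0, -0.6, -0.0]
opening: 0.0915
```

```bash
python3 -c "
from h import *
st()"; python3 swing.py
```

```text
clock 2.25
joint_positions [-0.839   0.1869  2.304   0.2546  0.3189 -0.4603]
qvel [ 1.2296  0.0026 -0.0021 -0.0038 -0.0013  0.0078]
effort [-1.62378e+01 -3.89218e+01 -1.60264e+01  3.57400e-01 -1.93500e+00
  1.70000e-02]
tool_pos [ 0.3107 -0.2151  0.1345]
orientation [2.5012 1.3076 0.2315]
contact_force [-0.0218 -0.627  -0.0299]
moment [ 0.0658  0.0968 -0.0082]
opening 0.0915
[[0.0, 2.4, -6.6], [0.046, -0.0027, -0.001]]
[[0.0, 4.8, -13.2], [0.0914, -0.0107, -0.0039]]
[[0.0, 7.2, -19.7], [0.1354, -0.0238, -0.0087]]
[[0.0, 9.6, -26.3], [0.1773, -0.0419, -0.0152]]
[[0.0, 12.0, -32.9], [0.2166, -0.0646, -0.0235]]
```

Pure base rotation as planned. I'll repeat it.

Request:
move_arm([
  [[0,2.4,-6.6],[0.046,-0.0026,-0.0009],1],
  [[0,4.8,-13.2],[0.0913,-0.0104,-0.0038],1],
  [[0,7.2,-19.7],[0.1352,-0.0234,-0.0085],1],
  [[0,9.6,-26.3],[0.1772,-0.0413,-0.0151],1],
  [[0,12.0,-32.9],[0.2165,-0.0639,-0.0233],1],
])

```text
clock: 2.75
tool_pos: [0.379, 0.0028, 0.1346]
orientation: [2.027, 2.035, 0.361]
contact_force: [1.0, 0.5, -0.1]
opening: 0.0912
```

```bash
python3 swing.py
```

```text
[[0.0, 2.4, -6.6], [0.0462, -0.0028, -0.001]]
[[0.0, 4.8, -13.1], [0.0917, -0.0109, -0.0039]]
[[0.0, 7.2, -19.7], [0.1358, -0.0241, -0.0087]]
[[0.0, 9.6, -26.3], [0.1778, -0.0423, -0.0153]]
[[0.0, 12.0, -32.9], [0.2172, -0.0651, -0.0237]]
```

Request:
move_arm([
  [[0,2.4,-6.6],[0.046,-0.0026,-0.0009],1],
  [[0,4.8,-13.2],[0.0913,-0.0104,-0.0038],1],
  [[0,4.8,-13.2],[0.0913,-0.0104,-0.0038],1],
  [[0,4.8,-13.2],[0.0913,-0.0104,-0.0038],1],
])

```text
clock: 3.15
tool_pos: [0.367, 0.0935, 0.1344]
orientation: [1.783, 2.286, 0.405]
contact_force: [0.8, -0.2, -0.4]
opening: 0.0911
```

```bash
python3 - <<'E'
from h import *
st()
p,R0=cur()
print(row([.40,.08,.24],down(0.05),p,R0))
s=snapshot("top"); cv2.imwrite("pics/top2.png",s["frame"])
E
```

```text
clock 3.15
joint_positions [ 0.0171  0.188   2.3022  0.2519  0.3194 -0.4553]
qvel [-0.0615 -0.0016  0.0068  0.0044 -0.0131 -0.0076]
effort [  3.7842 -38.0822 -17.5618   0.4301  -2.0353   0.0559]
tool_pos [0.367  0.0935 0.1344]
orientation [1.7827 2.2864 0.4046]
contact_force [ 0.8114 -0.1688 -0.3786]
moment [-0.0717  0.0646 -0.0012]
opening 0.0911
[[20.0, -2.0, 11.1], [-0.0211, 0.0632, -0.0893]]
```

View pics/top2.png

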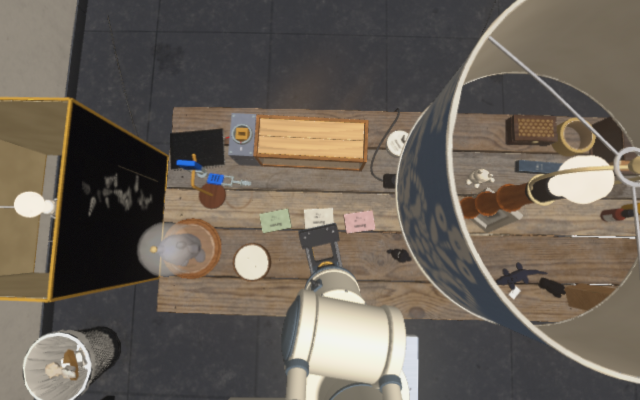

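```bash
python3 - <<'E'
from h import *
import pickle
t=snapshot("top");s=snapshot("side");pickle.dump(t,open("top2.pkl","wb"));pickle.dump(s,open("side2.pkl","wb"))
a=cv2.resize(t["frame"][110:230,160:300],None,fx=5,fy=5,interpolation=cv2.INTER_CUBIC);cv2.imwrite("pics/ct2.png",a)
a=cv2.resize(s["frame"][120:290,110:290],None,fx=3.5,fy=3.5,interpolation=cv2.INTER_CUBIC);cv2.imwrite("pics/cs2.png",a)
W=cloud(t)
for u,v in ((200,178),(210,180),(218,181),(228,181),(240,183),(248,184),(190,163)):print(u,v,W[v,u].round(3))
E
```

```text
200 178 [ 0.546  0.425 -0.001]
210 180 [0.538 0.393 0.017]
218 181 [0.536 0.37  0.021]
228 181 [ 0.54   0.349 -0.001]
240 183 [0.532 0.313 0.017]
248 184 [0.531 0.292 0.014]
190 163 [0.54  0.376 0.226]
```

View pics/ct2.png

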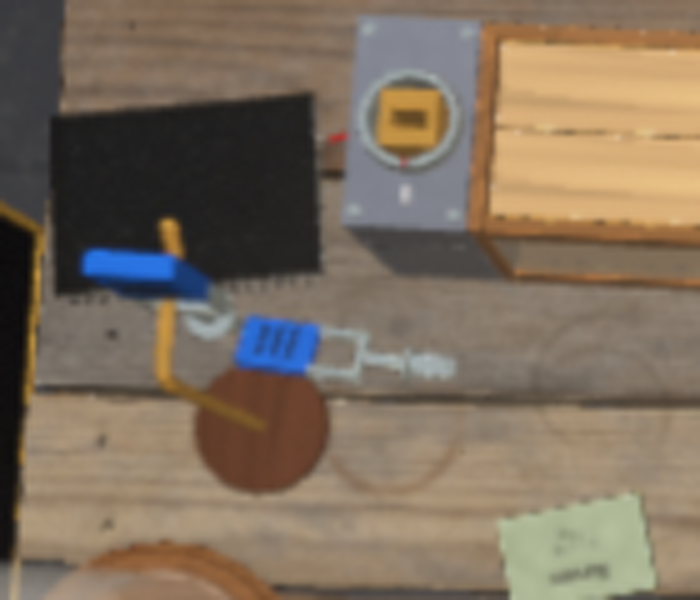

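View pics/cs2.png

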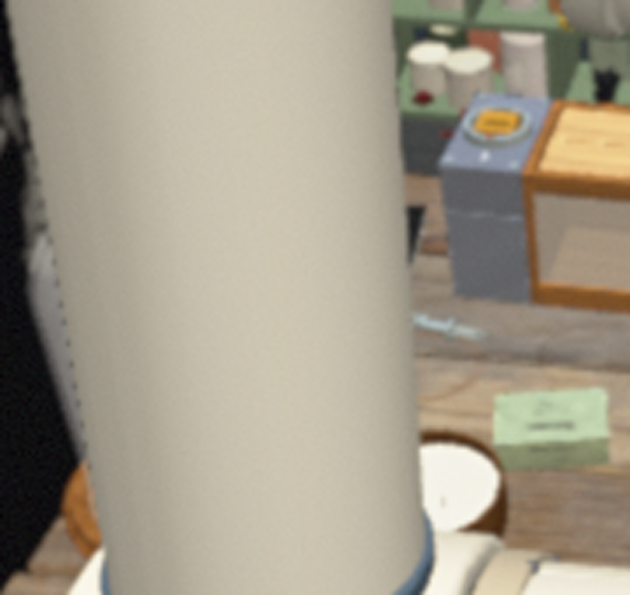

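The standing decoy key toppled on its own and now lies flat at (.54,.34); it doesn't matter. Next I'll measure the bars, the box and the lock.

```bash
cat > meas.py <<'E'
from h import *
import pickle,sys
def soaps(t,draw=None):
    W=cloud(t); f=t["frame"].astype(int); hsv=cv2.cvtColor(t["frame"],cv2.COLOR_BGR2HSV)
    lab=cv2.cvtColor(t["frame"],cv2.COLOR_BGR2LAB).astype(int)
    out={}
    L,a,b=lab[...,0],lab[...,1]-128,lab[...,2]-128
    reg=(W[...,2]>.015)&(W[...,2]<.04)&(W[...,0]>.3)&(W[...,0]<.56)&(W[...,1]>-.15)&(W[...,1]<.3)
    ms={"green":(a<-6),"pink":(a>9)&(L>120),"cream":(abs(a)<=6)&(L>170)}
    for n,m in ms.items():
        m=(m&reg).astype(np.uint8); nn,l,stt,_=cv2.connectedComponentsWithStats(m)
        if nn<2: continue
        k=1+np.argmax(stt[1:,4])
        if stt[k,4]<100: continue
        q=W[(l==k)][:, :2]
        rc=cv2.minAreaRect((q*1000).astype(np.float32)); bx=cv2.boxPoints(rc)
        (w,h)=rc[1]; e=bx[1]-bx[0]; e2=bx[2]-bx[1]
        le=e if np.linalg.norm(e)>np.linalg.norm(e2) else e2
        yaw=np.degrees(np.arctan2(le[1],le[0]))%180
        out[n]=(np.array(rc[0])/1000,yaw,sorted((w,h)),stt[k,4])
    return out
if __name__=="__main__":
    t=pickle.load(open("top2.pkl","rb"))
    for k,v in soaps(t).items(): print(k,np.round(v[0],4),"long axis yaw",round(v[1],1),np.round(v[2]),v[3])
E
python3 meas.py; python3 - <<'E'
from h import *
import pickle
t=pickle.load(open("top2.pkl","rb"));W=cloud(t)
m=(abs(W[...,2]-.119)<.006)&(W[...,0]>.5)&(W[...,0]<.75)&(W[...,1]>-.1)&(W[...,1]<.4)
n,l,stt,_=cv2.connectedComponentsWithStats(m.astype(np.uint8));k=1+np.argmax(stt[1:,4])
q=W[l==k][:,:2];rc=cv2.minAreaRect((q*1000).astype(np.float32));print("box+lock",rc,stt[k],cv2.boxPoints(rc))
# barrel: steel ring in depth
m=(W[...,2]>.121)&(W[...,2]<.14)&(W[...,0]>.6)&(W[...,0]<.7)&(W[...,1]>.24)&(W[...,1]<.35)
q=W[m];print("barrel",len(q),q.mean(0),np.percentile(q,[2,98],axis=0))
hsv=cv2.cvtColor(t["frame"],cv2.COLOR_BGR2HSV)
m=(hsv[...,0]>15)&(hsv[...,0]<32)&(hsv[...,1]>130)&(W[...,0]>.6)&(W[...,0]<.69)&(W[...,1]>.24)&(W[...,1]<.35)
v,u=np.where(m);print("brass px",u.mean(),v.mean(),len(u),u.min(),u.max(),v.min(),v.max())
E
```

```text
green [0.4359 0.2161] long axis yaw 102.8 [49. 74.] 527
pink [ 0.4387 -0.0012] long axis yaw 99.4 [49. 74.] 532
cream [0.4453 0.1039] long axis yaw 94.0 [50. 75.] 482
box+lock ((632.3821411132812, 161.34677124023438), (341.4725036621094, 106.09297943115234), 88.4952163696289) [ 225  113  144   50 5527] [[574.87036    -7.9375763]
 [680.92676   -10.723618 ]
 [689.8939    330.6311   ]
 [583.8375    333.41718  ]]
barrel 401 [0.63955344 0.29056266 0.12506471] [[0.60284098 0.25702482 0.12107403]
 [0.68265293 0.32025688 0.13000748]]
brass px 242.30718954248366 133.09803921568627 153 236 264 118 140
```

Request:
move_arm([
  [[7,-0.7,3.7],[-0.007,0.02,-0.03],1],
  [[14,-1.4,7.4],[-0.014,0.042,-0.06],1],
  [[20,-2,11.1],[-0.0211,0.0632,-0.0893],1],
  [[20,-2,11.1],[-0.0211,0.0632,-0.0893],1],
  [[20,-2,11.1],[-0.0211,0.0632,-0.0893],1],
])

```text
clock: 3.8
tool_pos: [0.4029, 0.0772, 0.243]
orientation: [2.173, 2.266, -0.001]
contact_force: [1.1, -0.1, -1.5]
opening: 0.091
```

```bash
python3 - <<'E'
from h import *
p,R0=cur();print(p.round(4),R0.round(3),np.round(get_state()["joint_positions"],3))
print(row([.56,.2,.32],down(0.0),p,R0))
E
```

```text
[0.4029 0.0772 0.243 ] [[-0.042  0.999  0.001]
 [ 0.999  0.042 -0.002]
 [-0.002  0.001 -1.   ]] [ 0.045  0.154  1.793 -0.002  1.194  0.004]
[[0.1, 0.1, 2.4], [0.116, 0.1622, -0.0771]]
```

Request:
move_arm([
  [[0,0,2.4],[0.116,0.162,-0.077],1],
  [[0,0,2.4],[0.116,0.162,-0.077],1],
  [[0,0,2.4],[0.116,0.162,-0.077],1],
  [[0,0,2.4],[0.116,0.162,-0.077],1],
  [[0,0,2.4],[0.116,0.162,-0.077],1],
])

```text
clock: 4.3
tool_pos: [0.5589, 0.2035, 0.3169]
orientation: [2.215, 2.226, 0.003]
contact_force: [-0.3, -0.5, -1.2]
opening: 0.0914
```

```bash
python3 - <<'E'
from h import *
import pickle
p,R0=cur();print(p.round(4))
s=snapshot("wrist");pickle.dump(s,open("w3.pkl","wb"));cv2.imwrite("pics/w3.png",s["frame"])
E
```

```text
[0.5589 0.2035 0.3169]
```

View pics/w3.png

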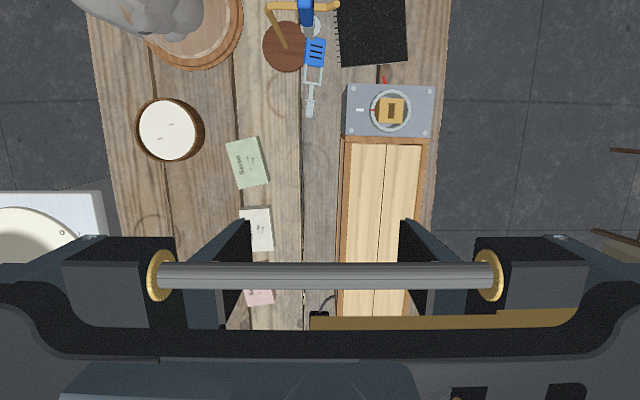

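The wrist view shows the lock barrel at (391,110), the trapdoor seam running down from (384,142), and the key and hook at the top around (305,10). I'll enlarge the lock.

```bash
python3 - <<'E'
from h import *
import pickle
s=pickle.load(open("w3.pkl","rb"));W=cloud(s)
a=cv2.resize(s["frame"][70:220,330:450],None,fx=5,fy=4,interpolation=cv2.INTER_CUBIC);cv2.imwrite("pics/w3c.png",a)
m=(abs(W[...,2]-.12)<.005)
for v in (150,160,170,180,190,200,210):
    r=W[v];i=np.where((r[:,2]>.1)&(r[:,2]<.14)&(r[:,0]>.5)&(np.arange(640)<440)&(np.arange(640)>300))[0];
    g=s["frame"][v,350:410].astype(int).sum(1);j=350+np.argmin(g[10:50])+10
    print(v,i[0],r[i[0]].round(4),i[-1],r[i[-1]].round(4),"seam",j,r[j].round(4))
for u,v in ((345,85),(433,88),(345,137),(430,135),(391,110),(391,92),(391,128),(373,110),(408,110)): print(u,v,W[v,u].round(4))
# barrel center via ring fit: points z>.123
m=(W[...,2]>.1235)&(W[...,2]<.135)&(W[...,0]>.55)&(W[...,1]>.25)&(W[...,1]<.34)
q=W[m];print(len(q),q.mean(0));(c,r)=cv2.minEnclosingCircle((q[:,:2]*1000).astype(np.float32));print(c,r)
E
```

```text
150 344 [0.5826 0.2434 0.1178] 426 [0.6845 0.2442 0.1193] seam 386 [0.635  0.2437 0.1172]
160 343 [0.5821 0.23   0.1102] 425 [0.6842 0.2319 0.1198] seam 385 [0.6346 0.2311 0.1165]
170 343 [0.5819 0.2182 0.1172] 425 [0.6852 0.2193 0.1202] seam 384 [0.6342 0.2183 0.1155]
180 342 [0.5814 0.2039 0.109 ] 424 [0.6857 0.2062 0.1182] seam 383 [0.6343 0.2048 0.1125]
190 342 [0.5812 0.1922 0.1166] 422 [0.6842 0.1932 0.1187] seam 382 [0.6329 0.1924 0.1165]
200 341 [0.5807 0.1763 0.1068] 421 [0.684  0.1799 0.1188] seam 382 [0.6334 0.1793 0.1172]
210 341 [0.5804 0.1652 0.116 ] 420 [0.6836 0.1666 0.1197] seam 381 [0.6331 0.1654 0.1162]
345 85 [ 5.901e-01  3.337e-01 -5.000e-04]
433 88 [0.686  0.317  0.1213]
345 137 [0.5834 0.2592 0.1186]
430 135 [ 7.301e-01  2.583e-01 -2.000e-04]
391 110 [0.6405 0.292  0.1078]
391 92 [0.6352 0.3113 0.1269]
391 128 [0.6375 0.2705 0.1271]
373 110 [0.6147 0.2909 0.1295]
408 110 [0.6561 0.2914 0.1281]
997 [0.63554454 0.29087095 0.12763779]
(635.9239501953125, 290.5782165527344) 24.540491104125977
```

View pics/w3c.png

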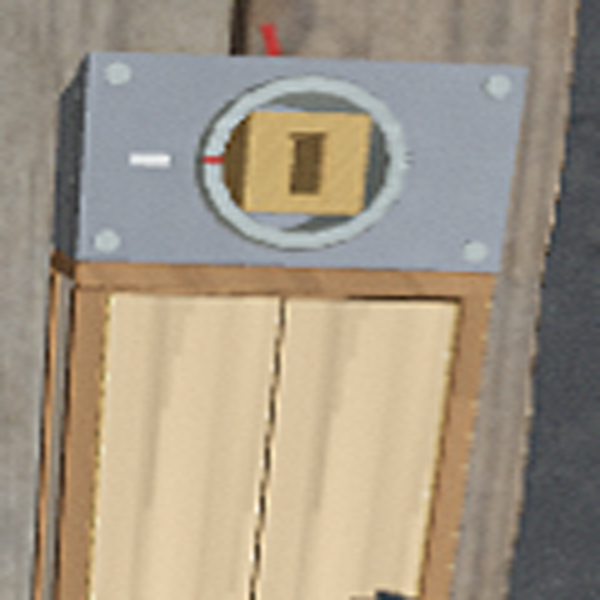

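```bash
cat > go.py <<'E'
# usage: go.py x y z yawdeg
from h import *
import sys
from meas import soaps
p,R0=cur()
x,y,z,yaw=map(float,sys.argv[1:5])
print("cur",p.round(4),"dist",np.linalg.norm(np.array([x,y,z])-p).round(3),row([x,y,z],down(np.radians(yaw)),p,R0))
if len(sys.argv)>5:
    for k,v in soaps(snapshot("top")).items(): print(k,np.round(v[0],4),"yaw",round(v[1],1),np.round(v[2]),v[3])
E
python3 go.py .4359 .2161 .1 12.8 s
```

```text
cur [0.5588 0.2034 0.3166] dist 0.249 [[0.1, -0.0, -12.5], [0.0131, -0.1233, 0.2164]]
pink [ 0.4385 -0.0014] yaw 99.1 [47. 73.] 482
```

Request:
move_arm([
  [[0,0,-5],[0.0131,-0.1233,0.2164],0.6],
  [[0,0,-12.5],[0.0131,-0.1233,0.2164],0.6],
  [[0,0,-12.5],[0.0131,-0.1233,0.2164],0.6],
  [[0,0,-12.5],[0.0131,-0.1233,0.2164],0.6],
  [[0,0,-12.5],[0.0131,-0.1233,0.2164],0.6],
])

```text
clock: 4.9
tool_pos: [0.4294, 0.2129, 0.0988]
orientation: [-1.962, -2.454, 0.001]
contact_force: [0.3, 0.3, -1.2]
opening: 0.0731
```

```bash
python3 go.py .4359 .2161 .006 12.8; python3 - <<'E'
from h import *
s=snapshot("wrist");cv2.imwrite("pics/w4.png",s["frame"])
s=snapshot("top");cv2.imwrite("pics/top4.png",s["frame"])
E
```

```text
cur [0.4294 0.2129 0.0988] dist 0.093 [[-0.0, 0.0, -0.1], [0.0017, 0.0071, 0.0928]]
```

View pics/w4.png

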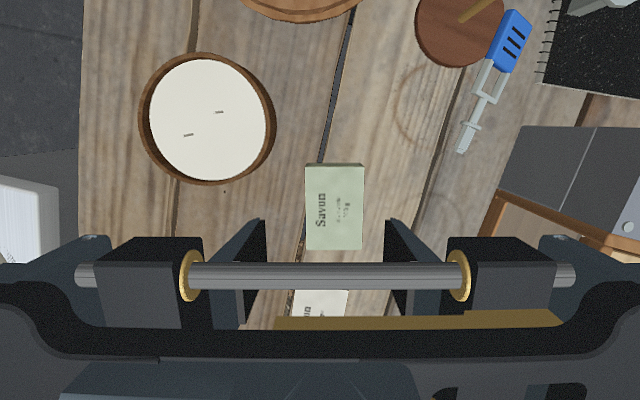

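```bash
python3 go.py .4359 .2161 .006 12.8
```

```text
cur [0.4244 0.2118 0.0958] dist 0.091 [[-0.7, 0.1, -0.0], [0.0018, 0.0133, 0.0896]]
```

```bash
python3 -c "
from h import *
st(); snapshot('top'); st()" | egrep "clock|tool_pos|qvel|force|effort"
```

```text
clock 5.0
qvel [-0.0141 -0.0435 -0.1488 -0.0048  0.1249 -0.02  ]
effort [  1.6078 -67.14   -21.1033   0.1781  -3.2815   0.5639]
tool_pos [0.4244 0.2118 0.0958]
contact_force [0.3868 0.218  0.8961]
clock 5.05
qvel [-0.0074 -0.0334 -0.1112 -0.0017  0.0483 -0.0056]
effort [  1.5153 -66.7509 -19.518    0.1634  -1.0604   0.2609]
tool_pos [0.4278 0.2126 0.0981]
contact_force [0.204  0.2523 0.6224]
```

Request:
move_arm([
  [[0,0,0],[0,0,0],0.6],
  [[0,0,0],[0,0,0],0.6],
])

```text
clock: 5.25
tool_pos: [0.4332, 0.2145, 0.1013]
orientation: [1.96, 2.454, 0.003]
contact_force: [0.3, 0.4, 0.3]
opening: 0.0729
```

```bash
python3 go.py .4359 .2161 .006 12.8
```

```text
cur [0.4332 0.2145 0.1013] dist 0.095 [[0.1, -0.0, -0.0], [0.001, 0.0028, 0.0953]]
```

Request:
move_arm([
  [[0,0,0],[0,0,0.04],0.6],
  [[0,0,0],[0,0,0.075],0.6],
  [[0,0,0],[0,0,0.09],0.6],
  [[0,0,0],[0,0,0.092],0.6],
  [[0,0,0],[0,0,0.092],0.6],
])

```text
clock: 5.75
tool_pos: [0.4326, 0.2148, 0.0089]
orientation: [1.96, 2.455, 0.001]
contact_force: [1.0, 1.1, -0.7]
opening: 0.0733
```

```bash
python3 go.py .4359 .2161 .006 12.8
```

```text
cur [0.4326 0.2148 0.0089] dist 0.005 [[0.0, 0.0, 0.0], [0.0006, 0.0035, 0.0029]]
```

Request:
move_arm([
  [[0,0,0],[0,0.003,0.002],0.6],
  [[0,0,0],[0,0.003,0.002],-1],
  [[0,0,0],[0,0.003,0.002],-1],
  [[0,0,0],[0,0.003,0.002],-1],
  [[0,0,0],[0,0.003,0.002],-1],
], grip_force=25)

```text
clock: 6.25
tool_pos: [0.4349, 0.2155, 0.0066]
orientation: [1.959, 2.456, 0.0]
contact_force: [-0.4, -1.0, 7.8]
opening: 0.0499
```

Request:
move_arm([
  [[0,0,0],[0,0,0],-1],
  [[0,0,0],[0,0,-0.04],-1],
  [[0,0,0],[0,0,-0.09],-1],
  [[0,0,0],[0,0,-0.14],-1],
  [[0,0,0],[0,0,-0.17],-1],
])

```text
clock: 6.75
tool_pos: [0.4352, 0.2157, 0.1797]
orientation: [1.958, 2.455, 0.003]
contact_force: [0.3, 1.1, -1.7]
opening: 0.0498
```

```bash
python3 go.py .634 .2066 .18 -1.4 s
```

```text
cur [0.4352 0.2157 0.1797] dist 0.199 [[0.1, -0.0, 14.2], [-0.0531, 0.1918, 0.0002]]
pink [ 0.4386 -0.0013] yaw 99.5 [48. 74.] 513
cream [0.4453 0.1039] yaw 93.9 [49. 74.] 512
```

Request:
move_arm([
  [[0,0,6],[-0.012,0.045,0],-1],
  [[0,0,14.2],[-0.025,0.09,0],-1],
  [[0,0,14.2],[-0.039,0.14,0],-1],
  [[0,0,14.2],[-0.05,0.18,0],-1],
  [[0,0,14.2],[-0.053,0.192,0],-1],
])

```text
clock: 7.3
tool_pos: [0.6373, 0.2057, 0.1752]
orientation: [2.249, 2.193, 0.0]
contact_force: [-1.3, 0.7, -0.4]
opening: 0.0499
```

Request:
move_arm([
  [[0,0,0],[0,0,0],-1],
  [[0,0,0],[0,0,0],-1],
  [[0,0,0],[0,0,0],-1],
])

```text
clock: 7.6
tool_pos: [0.6324, 0.2066, 0.176]
orientation: [-2.247, -2.195, 0.002]
contact_force: [-0.5, -0.1, -1.2]
opening: 0.0496
```

```bash
python3 go.py .634 .2066 .126 -1.4
```

```text
cur [0.6324 0.2066 0.176 ] dist 0.05 [[-0.1, 0.0, 0.1], [0.0001, 0.0017, 0.05]]
```

Request:
move_arm([
  [[0,0,0],[0,0.0015,0.025],-1],
  [[0,0,0],[0,0.0015,0.043],-1],
  [[0,0,0],[0,0.0015,0.049],-1],
  [[0,0,0],[0,0.0015,0.0505],-1],
  [[0,0,0],[0,0.0015,0.051],-1],
])

```text
clock: 8.1
tool_pos: [0.6353, 0.2066, 0.1259]
orientation: [2.247, 2.195, 0.0]
contact_force: [0.1, -0.2, -0.9]
opening: 0.05
```

Request:
move_arm([
  [[0,0,0],[0,0,0],0.3],
  [[0,0,0],[0,0,0],0.3],
  [[0,0,0],[0,0,-0.01],0.3],
  [[0,0,0],[0,0,-0.05],0.3],
  [[0,0,0],[0,0,-0.08],0.3],
])

```text
clock: 8.6
tool_pos: [0.6355, 0.2065, 0.2077]
orientation: [2.247, 2.195, 0.0]
contact_force: [0.6, 0.3, 0.5]
opening: 0.0595
```

```bash
python3 go.py .4453 .1039 .2 4.0 
```

```text
cur [0.6355 0.2065 0.2077] dist 0.216 [[0.0, 0.0, -5.4], [-0.1071, -0.1877, 0.0076]]
```

Request:
move_arm([
  [[0,0,-2],[-0.02,-0.035,0],0.6],
  [[0,0,-5.4],[-0.043,-0.075,0],0.6],
  [[0,0,-5.4],[-0.065,-0.115,0.007],0.6],
  [[0,0,-5.4],[-0.09,-0.158,0.007],0.6],
  [[0,0,-5.4],[-0.107,-0.188,0.007],0.6],
])

```text
clock: 9.1
tool_pos: [0.442, 0.1029, 0.1989]
orientation: [-2.142, -2.298, 0.001]
contact_force: [-0.6, 0.0, -0.3]
opening: 0.073
```

Request:
move_arm([
  [[0,0,0],[0,0,0.03],0.6],
  [[0,0,0],[0,0,0.07],0.6],
  [[0,0,0],[0,0,0.1],0.6],
  [[0,0,0],[0,0,0.1],0.6],
  [[0,0,0],[0,0,0.1],0.6],
])

```text
clock: 9.6
tool_pos: [0.445, 0.1039, 0.0992]
orientation: [-2.142, -2.298, 0.001]
contact_force: [1.0, 1.1, 0.5]
opening: 0.0728
```

```bash
python3 go.py .4453 .1039 .006 4.0 s; python3 - <<'E'
from h import *
s=snapshot("wrist");cv2.imwrite("pics/w5.png",s["frame"])
s=snapshot("top");cv2.imwrite("pics/top5.png",s["frame"])
E
```

```text
cur [0.445  0.1039 0.0992] dist 0.093 [[-0.0, 0.0, 0.0], [-0.0, 0.0003, 0.0932]]
```

View pics/top5.png

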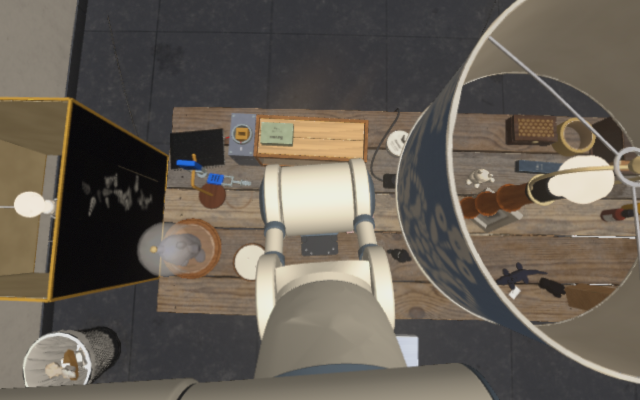

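View pics/w5.png

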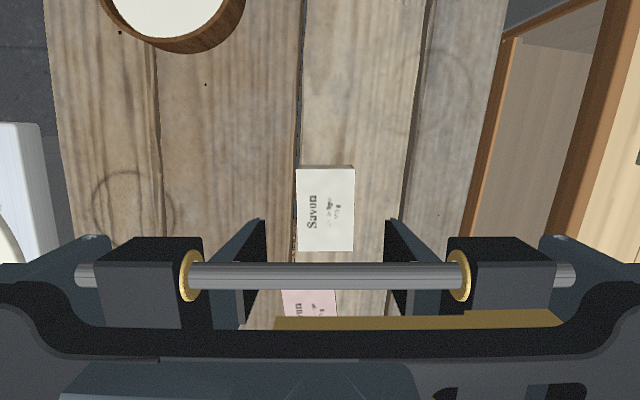

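```bash
python3 - <<'E'
from h import *
s=snapshot("top");W=cloud(s)
for u,v in ((320,190),(268,200),(275,180),(365,200),(372,200),(378,230),(385,270),(390,300),(370,180),(330,300)): print(u,v,W[v,u].round(3))
print(cur()[0])
E
```

```text
320 190 [0.45  0.1   0.504]
268 200 [0.434 0.169 0.508]
275 180 [0.463 0.162 0.5  ]
365 200 [0.438 0.04  0.506]
372 200 [0.44  0.028 0.488]
378 230 [ 0.419 -0.054 -0.003]
385 270 [0.353 0.03  0.609]
390 300 [0.324 0.026 0.619]
370 180 [0.469 0.031 0.485]
330 300 [0.33  0.089 0.678]
[0.44571133 0.10401386 0.09972949]
```

Request:
move_arm([
  [[0,0,0],[0,0,0.04],0.6],
  [[0,0,0],[0,0,0.075],0.6],
  [[0,0,0],[0,0,0.09],0.6],
  [[0,0,0],[0,0,0.0925],0.6],
  [[0,0,0],[0,0,0.0925],0.6],
])

```text
clock: 10.3
tool_pos: [0.4451, 0.1039, 0.0064]
orientation: [2.142, 2.298, -0.0]
contact_force: [0.1, 0.6, 0.5]
opening: 0.0728
```

Request:
move_arm([
  [[0,0,0],[0,0,0],-1],
  [[0,0,0],[0,0,0],-1],
  [[0,0,0],[0,0,0],-1],
  [[0,0,0],[0,0,0],-1],
])

```text
clock: 10.7
tool_pos: [0.4451, 0.1039, 0.0064]
orientation: [2.141, 2.298, 0.001]
contact_force: [-0.7, -0.4, 12.0]
opening: 0.0499
```

Request:
move_arm([
  [[0,0,0],[0,0,-0.03],-1],
  [[0,0,0],[0,0,-0.08],-1],
  [[0,0,0],[0,0,-0.13],-1],
  [[0,0,0],[0,0,-0.17],-1],
  [[0,0,0],[0,0,-0.17],-1],
])

```text
clock: 11.2
tool_pos: [0.4472, 0.1042, 0.1807]
orientation: [2.138, 2.294, 0.009]
contact_force: [0.2, 0.2, -2.2]
opening: 0.0496
```

```bash
python3 go.py .632 .1246 .18 -1.4 s
```

```text
cur [0.4472 0.1042 0.1807] dist 0.186 [[0.5, -0.0, 5.4], [0.0073, 0.1858, 0.0022]]
```

Request:
move_arm([
  [[0,0,2],[0.002,0.045,0],-1],
  [[0,0,5.4],[0.004,0.095,0],-1],
  [[0,0,5.4],[0.006,0.14,0],-1],
  [[0,0,5.4],[0.007,0.175,0],-1],
  [[0,0,5.4],[0.007,0.186,0],-1],
])

```text
clock: 11.75
tool_pos: [0.632, 0.1241, 0.1735]
orientation: [-2.247, -2.194, 0.002]
contact_force: [0.1, 0.0, -1.1]
opening: 0.0501
```

Request:
move_arm([
  [[0,0,0],[0,0,0],-1],
  [[0,0,0],[0,0,0],-1],
  [[0,0,0],[0,0,0],-1],
])

```text
clock: 12.05
tool_pos: [0.6283, 0.1239, 0.1753]
orientation: [-2.247, -2.194, 0.003]
contact_force: [0.2, 0.2, -2.1]
opening: 0.0498
```

```bash
python3 go.py .632 .1246 .125 -1.4
```

```text
cur [0.6283 0.1239 0.1753] dist 0.05 [[-0.1, 0.0, 0.0], [0.0008, 0.0038, 0.0503]]
```

Request:
move_arm([
  [[0,0,0],[0.0005,0.002,0.025],-1],
  [[0,0,0],[0.0005,0.002,0.043],-1],
  [[0,0,0],[0.0005,0.002,0.049],-1],
  [[0,0,0],[0.0005,0.002,0.051],-1],
  [[0,0,0],[0.0005,0.002,0.0515],-1],
])

```text
clock: 12.55
tool_pos: [0.6318, 0.1244, 0.1248]
orientation: [2.248, 2.195, -0.0]
contact_force: [-0.6, -1.5, -1.2]
opening: 0.0497
```

Request:
move_arm([
  [[0,0,0],[0,0,0],0.3],
  [[0,0,0],[0,0,0],0.3],
  [[0,0,0],[0,0,-0.01],0.3],
  [[0,0,0],[0,0,-0.05],0.3],
  [[0,0,0],[0,0,-0.08],0.3],
])

```text
clock: 13.05
tool_pos: [0.632, 0.1245, 0.2067]
orientation: [2.247, 2.194, 0.0]
contact_force: [0.1, 0.1, 0.1]
opening: 0.0591
```

Request:
move_arm([
  [[0,0,0],[0,-0.04,-0.02],0.6],
  [[0,0,0],[0,-0.09,-0.02],0.6],
  [[0,0,0],[0,-0.13,-0.02],0.6],
  [[0,0,0],[0,-0.13,-0.02],0.6],
  [[0,0,0],[0,-0.13,-0.02],0.6],
])

```text
clock: 13.55
tool_pos: [0.5018, 0.1277, 0.2256]
orientation: [2.247, 2.194, 0.001]
contact_force: [-0.7, 0.1, 0.1]
opening: 0.0734
```

```bash
cat > pk.py <<'E'
from h import *
from meas import soaps
s=snapshot("top");o=soaps(s);print({k:(np.round(v[0],4).tolist(),round(v[1],1),np.round(v[2]).tolist()) for k,v in o.items()})
cv2.imwrite("pics/top6.png",s["frame"])
p,R0=cur();print(p.round(4))
c,yaw=o["pink"][0],o["pink"][1]-90
for dz in (.08,.012):
  D=down(np.radians(yaw)); 
  # tilt: tool z tips toward -y, body leans +y ; rotate about tool y
  for sg in (-20,20):
    T=D@R.from_euler("y",sg,degrees=True).as_matrix()
    if T[1,2]<0:
      l=np.array([-np.sin(np.radians(yaw)),np.cos(np.radians(yaw))])
      q=np.r_[c+0.008*l,dz]; print(dz,sg,q.round(4),row(q,T,p,R0))
E
python3 pk.py
```

```text
{}
[0.5027 0.1277 0.2253]Traceback (most recent call last):
  File "pk.py", line 6, in <module>
    c,yaw=o["pink"][0],o["pink"][1]-90
          ~^^^^^^^^
KeyError: 'pink'
```

View pics/top6.png

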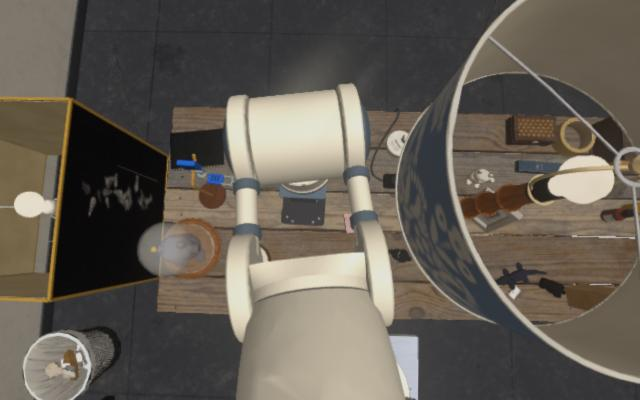

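Request:
move_arm([
  [[0,0,0],[0.04,-0.02,0],0.6],
  [[0,0,0],[0.08,-0.04,0],0.6],
  [[0,0,0],[0.09,-0.04,0],0.6],
  [[0,0,0],[0.09,-0.04,0],0.6],
])

```text
clock: 14.0
tool_pos: [0.465, 0.22, 0.2244]
orientation: [2.245, 2.197, 0.0]
contact_force: [1.5, -1.0, -0.6]
opening: 0.0727
```

```bash
python3 pk.py
```

```text
{'pink': ([0.4386, -0.0011], np.float32(99.4), [48.0, 73.0])}
[0.4651 0.2189 0.2243]
0.08 -20 [0.4373 0.0068 0.08  ] [[-1.9, -19.9, -10.6], [-0.2126, -0.023, 0.1444]]
0.012 -20 [0.4373 0.0068 0.012 ] [[-1.9, -19.9, -10.6], [-0.2125, -0.023, 0.2124]]
```

Request:
move_arm([
  [[-0.6,-6.6,-3.5],[-0.03,-0.003,0.02],0.6],
  [[-1.3,-13.3,-7],[-0.07,-0.008,0.04],0.6],
  [[-1.9,-19.9,-10.6],[-0.11,-0.012,0.06],0.6],
  [[-1.9,-19.9,-10.6],[-0.155,-0.017,0.085],0.6],
  [[-1.9,-19.9,-10.6],[-0.19,-0.021,0.115],0.6],
])

```text
clock: 14.55
tool_pos: [0.4391, 0.0274, 0.1088]
orientation: [1.848, 2.179, -0.324]
contact_force: [1.1, -0.5, 0.4]
opening: 0.0729
```

```bash
python3 - <<'E'
from h import *
st()
p,R0=cur();D=down(np.radians(9.4))@R.from_euler("y",-20,degrees=True).as_matrix()
print(row([.4373,.0068,.07],D,p,R0))
E
```

```text
clock 14.55
joint_positions [ 0.2011  0.4392  1.924  -0.4727  0.8485  0.3649]
qvel [-0.7835  0.3729  0.7196 -0.4799 -1.2374 -0.0318]
effort [ 13.7986 -75.1502 -22.5289   0.1869   5.8361  -0.3476]
tool_pos [0.4391 0.0274 0.1088]
orientation [ 1.8476  2.1792 -0.3244]
contact_force [ 1.0734 -0.4716  0.3817]
moment [ 0.1731 -0.1582  0.0183]
opening 0.0729
[[0.1, -0.0, 0.0], [-0.0055, -0.0051, 0.0433]]
```

Request:
move_arm([
  [[0,0,0],[0,0,0.02],0.6],
  [[0,0,0],[0,0,0.02],0.6],
  [[0,0,0],[0,0,0.02],0.6],
])

```text
clock: 14.85
tool_pos: [0.4402, 0.0218, 0.0908]
orientation: [1.851, 2.178, -0.326]
contact_force: [1.7, 1.7, 0.0]
opening: 0.073
```

```bash
cat > pk2.py <<'E'
from h import *
import sys
p,R0=cur();D=down(np.radians(9.4))@R.from_euler("y",-20,degrees=True).as_matrix()
print(p.round(4));print(row([.4373,.0068,float(sys.argv[1])],D,p,R0))
s=snapshot("top");cv2.imwrite("pics/top7.png",s["frame"]);s=snapshot("wrist");cv2.imwrite("pics/w7.png",s["frame"])
E
python3 pk2.py .013
```

```text
[0.4402 0.0218 0.0908]
[[-0.1, -0.0, -0.1], [0.0132, -0.0053, 0.078]]
```

View pics/top7.png

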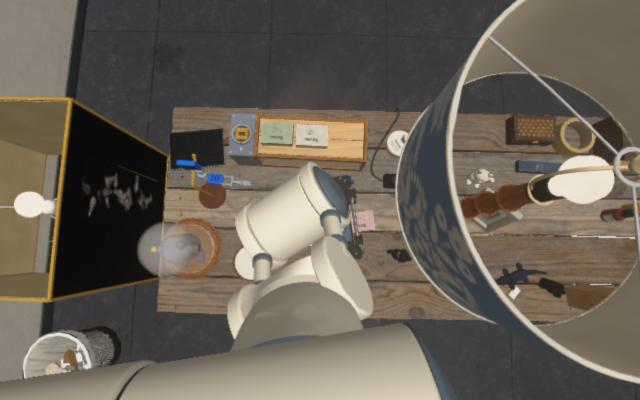

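View pics/w7.png

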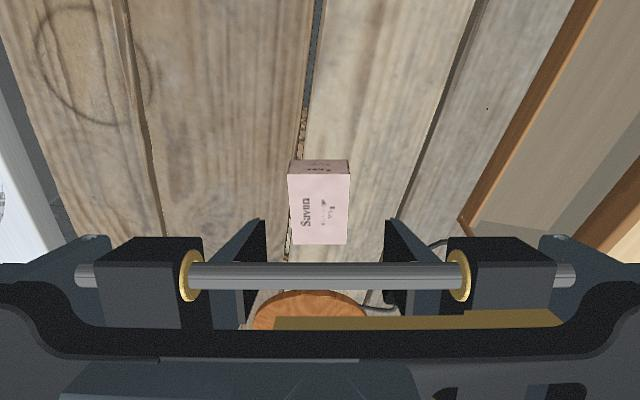

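Request:
move_arm([
  [[0,0,0],[0.005,-0.005,0.03],0.6],
  [[0,0,0],[0.009,-0.005,0.055],0.6],
  [[0,0,0],[0.0125,-0.005,0.074],0.6],
  [[0,0,0],[0.013,-0.005,0.077],0.6],
  [[0,0,0],[0.013,-0.005,0.077],0.6],
])

```text
clock: 15.45
tool_pos: [0.4374, 0.0079, 0.0142]
orientation: [1.849, 2.179, -0.325]
contact_force: [0.6, 0.3, 0.4]
opening: 0.0732
```

```bash
python3 pk2.py .013
```

```text
[0.4374 0.0079 0.0142]
[[0.0, -0.0, -0.0], [-0.0006, -0.0002, 0.0015]]
```

Request:
move_arm([
  [[0,0,0],[0,0,0.0015],-1],
  [[0,0,0],[0,0,0.0015],-1],
  [[0,0,0],[0,0,0.0015],-1],
  [[0,0,0],[0,0,0.0015],-1],
], grip_force=30)

```text
clock: 15.95
tool_pos: [0.4372, 0.0071, 0.0126]
orientation: [1.849, 2.178, -0.325]
contact_force: [-1.1, 1.7, 7.4]
opening: 0.0498
```

```bash
python3 - <<'E'
from h import *
p,R0=cur();print(p.round(4))
D=down(np.radians(9.4))@R.from_euler("y",-20,degrees=True).as_matrix()
print(row(p+[0,0.01,.04],D,p,R0));print(row([.46,.16,.16],D,p,R0));
D=down(np.radians(-1.4)); print(D)
E
```

```text
[0.4372 0.0071 0.0126]
[[0.0, -0.0, -0.1], [-0.0044, 0.0017, -0.041]]
[[0.0, -0.0, -0.1], [0.0879, 0.0474, -0.1888]]
[[ 0.02443218  0.99970149  0.        ]
 [ 0.99970149 -0.02443218  0.        ]
 [ 0.          0.         -1.        ]]
```

Request:
move_arm([
  [[0,0,0],[-0.0044,0.0017,-0.041],-1],
  [[0,0,0],[0.01,0.01,-0.07],-1],
  [[0,0,0],[0.04,0.023,-0.11],-1],
  [[0,0,0],[0.07,0.038,-0.155],-1],
  [[0,0,0],[0.088,0.047,-0.189],-1],
])

```text
clock: 16.45
tool_pos: [0.459, 0.1619, 0.1612]
orientation: [1.849, 2.18, -0.325]
contact_force: [1.2, 0.2, -2.2]
opening: 0.0502
```

```bash
python3 - <<'E'
from h import *
p,R0=cur();print(p.round(4))
D=down(np.radians(-1.4));print(row([.53,.13,.18],D,p,R0))
s=snapshot("wrist");cv2.imwrite("pics/w8.png",s["frame"])
E
```

```text
[0.459  0.1619 0.1612]
[[1.9, 19.9, 10.7], [-0.0469, 0.0648, -0.003]]
```

View pics/w8.png

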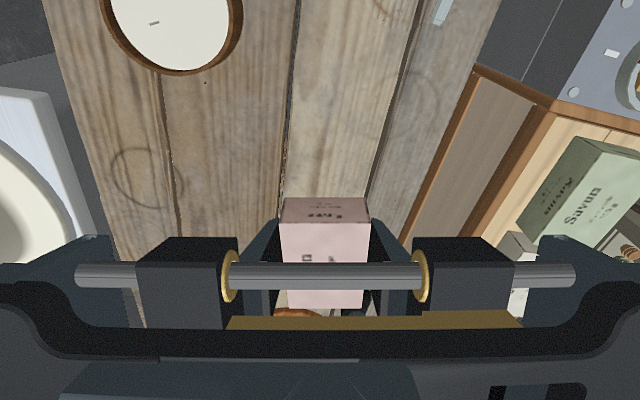

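```bash
cat > pl.py <<'E'
from h import *
import sys
p,R0=cur();print(p.round(4))
D=down(np.radians(-1.4))@R.from_euler("y",-20,degrees=True).as_matrix()
for a in sys.argv[1:]:
    print(row(eval(a),D,p,R0))
E
python3 pl.py "[.48,.08,.21]" "[.63,.049,.2]"
```

```text
[0.4623 0.1671 0.1655]
[[4.1, -0.3, 10.1], [-0.0987, 0.0034, -0.0119]]
[[4.1, -0.3, 10.1], [-0.147, 0.1462, 0.0172]]
```

Request:
move_arm([
  [[1.5,0,3.5],[-0.04,0.001,-0.02],-1],
  [[3,-0.2,7],[-0.075,0.002,-0.02],-1],
  [[4.1,-0.3,10.1],[-0.099,0.005,-0.012],-1],
  [[4.1,-0.3,10.1],[-0.115,0.05,-0.002],-1],
  [[4.1,-0.3,10.1],[-0.131,0.098,0.0075],-1],
])

```text
clock: 17.0
tool_pos: [0.5757, 0.0511, 0.1979]
orientation: [2.06, 2.007, -0.376]
contact_force: [0.9, 1.0, -0.5]
opening: 0.0498
```

```bash
python3 pl.py "[.63,.049,.18]"; python3 -c "
from h import *
print(np.round(get_state()['joint_positions'],3))
s=snapshot('top');cv2.imwrite('pics/top9.png',s['frame'])"
```

```text
[0.5757 0.0511 0.1979]
[[-0.4, 0.3, -0.0], [0.0055, 0.0545, 0.0167]]
[ 0.191  0.505  1.439 -0.358  1.301  0.332]
```

View pics/top9.png

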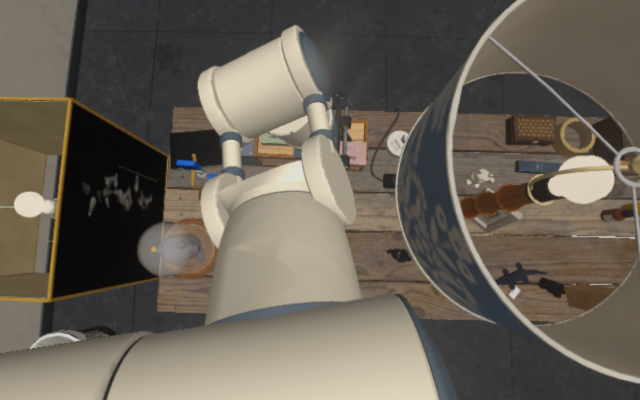

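Request:
move_arm([
  [[0,0,0],[0.003,0.03,0.008],-1],
  [[0,0,0],[0.0055,0.053,0.0165],-1],
  [[0,0,0],[0.0055,0.053,0.0165],-1],
  [[0,0,0],[0.0055,0.053,0.0165],-1],
  [[0,0,0],[0.0055,0.053,0.0165],-1],
])

```text
clock: 17.55
tool_pos: [0.6271, 0.0503, 0.1801]
orientation: [2.059, 2.007, -0.376]
contact_force: [-0.6, -0.8, -0.8]
opening: 0.0497
```

```bash
python3 pl.py "[.63,.049,.16]" "[.63,.049,.131]"
```

```text
[0.6271 0.0503 0.1801]
[[-0.4, 0.3, 0.0], [0.0058, 0.003, 0.0192]]
[[-0.4, 0.3, 0.0], [0.0159, 0.0032, 0.0464]]
```

Request:
move_arm([
  [[-0.4,0.3,0],[0.006,0.003,0.019],-1],
  [[-0.4,0.3,0],[0.011,0.003,0.034],-1],
  [[-0.4,0.3,0],[0.014,0.003,0.043],-1],
  [[-0.4,0.3,0],[0.0155,0.003,0.0455],-1],
  [[-0.4,0.3,0],[0.0155,0.003,0.0455],-1],
])

```text
clock: 18.05
tool_pos: [0.6304, 0.049, 0.1321]
orientation: [2.058, 2.008, -0.363]
contact_force: [-0.2, -0.7, -1.4]
opening: 0.0498
```

```bash
python3 pl.py "[.63,.049,.131]" "[.63,.052,.20]"
```

```text
[0.6304 0.049  0.1321]
[[0.0, 0.0, 0.0], [0.0003, -0.0004, 0.001]]
[[0.0, 0.0, 0.0], [-0.0205, -0.0005, -0.0648]]
```

Request:
move_arm([
  [[0,0,0],[0.0003,0,0.0008],-1],
  [[0,0,0],[0.0003,0,0.0008],0.3],
  [[0,0,0],[0.0003,0,0.0008],0.3],
  [[0,0,0],[-0.006,0,-0.02],0.3],
  [[0,0,0],[-0.02,0,-0.065],0.3],
])

```text
clock: 18.55
tool_pos: [0.6288, 0.052, 0.1976]
orientation: [2.059, 2.011, -0.371]
contact_force: [0.7, 0.2, -0.9]
opening: 0.0594
```

```bash
python3 - <<'E'
from h import *
p,R0=cur();print(p.round(4))
print(row([.56,.17,.33],down(0),p,R0))
E
```

```text
[0.6288 0.052  0.1976]
[[-0.6, 20.1, -1.3], [0.064, -0.0725, -0.1638]]
```

```bash
python3 - <<'E'
from h import *
p,R0=cur();print(row([.45,.23,.33],down(0),p,R0))
E
```

```text
[[-0.6, 20.1, -1.3], [0.118, -0.184, -0.1828]]
```

Request:
move_arm([
  [[-0.2,0,-0.4],[0.02,-0.032,-0.032],0.3],
  [[-0.2,5,-0.4],[0.04,-0.063,-0.063],0.3],
  [[-0.4,12,-0.8],[0.062,-0.097,-0.096],0.3],
  [[-0.6,20.1,-1.3],[0.084,-0.131,-0.13],0.3],
  [[-0.6,20.1,-1.3],[0.105,-0.164,-0.163],0.3],
])

```text
clock: 19.05
tool_pos: [0.4735, 0.2061, 0.3159]
orientation: [2.225, 2.217, 0.017]
contact_force: [0.2, 1.4, -0.1]
opening: 0.0593
```

```bash
python3 - <<'E'
from h import *
import pickle
p,R0=cur();print(p.round(4))
s=snapshot("top");pickle.dump(s,open("top10.pkl","wb"));cv2.imwrite("pics/top10.png",s["frame"])
s=snapshot("wrist");pickle.dump(s,open("w10.pkl","wb"));cv2.imwrite("pics/w10.png",s["frame"])
E
```

```text
[0.4735 0.2061 0.3159]
```

View pics/top10.png

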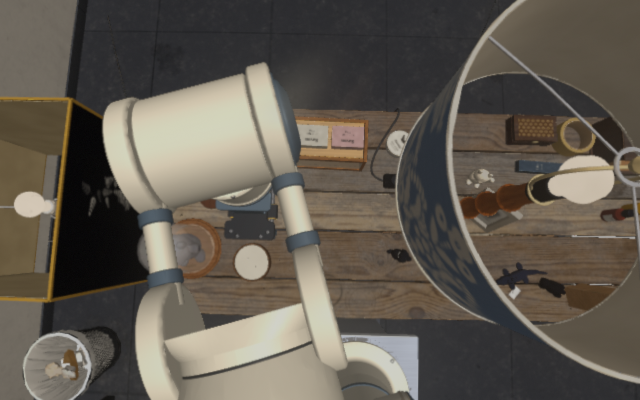

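View pics/w10.png

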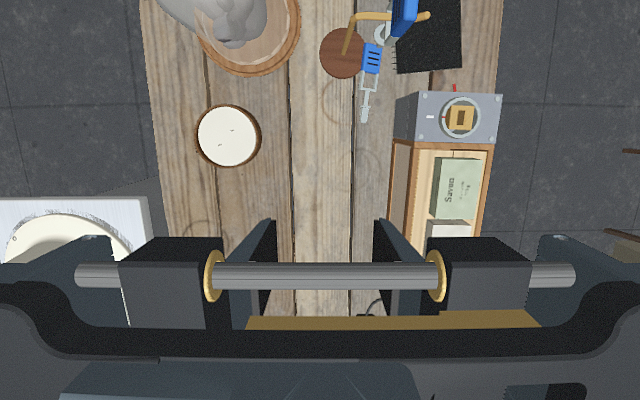

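Request:
move_arm([
  [[0,0,0.7],[0.035,0.02,-0.005],0.3],
  [[0,0,0.7],[0.07,0.04,-0.01],0.3],
  [[0,0,0.7],[0.08,0.055,-0.01],0.3],
  [[0,0,0.7],[0.08,0.055,-0.01],0.3],
  [[0,0,0.7],[0.08,0.055,-0.01],0.3],
])

```text
clock: 19.65
tool_pos: [0.5293, 0.2865, 0.3241]
orientation: [2.233, 2.205, 0.007]
contact_force: [-1.8, -0.2, -1.0]
opening: 0.0586
```

```bash
python3 - <<'E'
from h import *
import pickle
p,R0=cur();print(p.round(4))
s=snapshot("top");pickle.dump(s,open("top11.pkl","wb"));cv2.imwrite("pics/top11.png",s["frame"])
s=snapshot("wrist");pickle.dump(s,open("w11.pkl","wb"));cv2.imwrite("pics/w11.png",s["frame"])
E
```

```text
[0.5293 0.2865 0.3241]
```

View pics/top11.png

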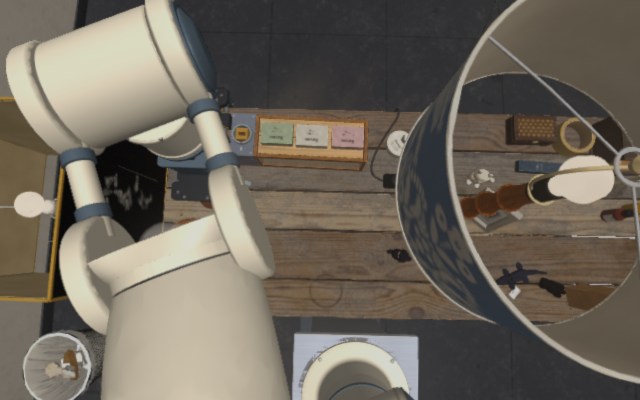

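View pics/w11.png

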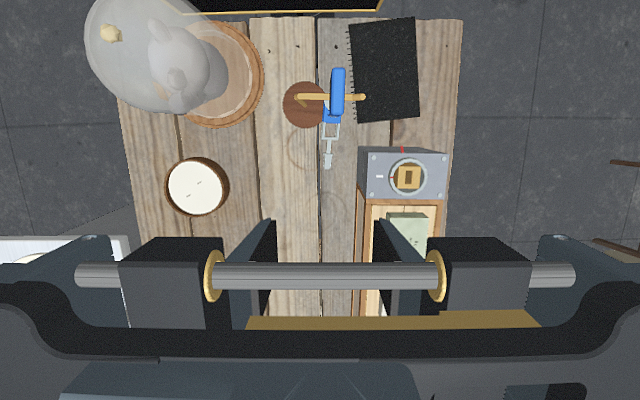

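```bash
python3 - <<'E'
from h import *
import pickle
t0=pickle.load(open("top0.pkl","rb"));W0=cloud(t0)
for u,v in ((68,200),(50,100),(30,100),(62,250),(110,200),(166,155),(160,180),(72,104),(50,299),(150,130)): print("crate",u,v,W0[v,u].round(3))
t=pickle.load(open("top11.pkl","rb"));W=cloud(t)
for u,v in ((15,80),(40,60),(100,60),(180,60),(70,250),(90,200),(230,230)): print("arm",u,v,W[v,u].round(3))
lab=cv2.cvtColor(t["frame"],cv2.COLOR_BGR2LAB).astype(int);a=lab[...,1]-128;L=lab[...,0]
reg=(W[...,2]>.135)&(W[...,2]<.155)&(W[...,0]>.57)&(W[...,0]<.7)&(W[...,1]>-.02)&(W[...,1]<.26)
n,l,stt,c=cv2.connectedComponentsWithStats(reg.astype(np.uint8))
y=np.array([np.sin(.024),np.cos(.024)]);x=np.array([np.cos(.024),-np.sin(.024)]);o=np.array([.632,.1246])
for nm,m in (("green",a<-6),("pink",a>9),("cream",(abs(a)<=6)&(L>150))):
    q=W[reg&m]; rc=cv2.minAreaRect((q[:,:2]*1000).astype(np.float32)); cc=np.array(rc[0])/1000-o
    print(nm,len(q),"trap x,y",(cc@x).round(4),(cc@y).round(4),"size",np.round(rc[1]),rc[2],"z",np.median(q[:,2]).round(4))
E
```

```text
crate 68 200 [0.446 0.563 0.326]
crate 50 100 [0.626 0.6   0.352]
crate 30 100 [0.627 0.642 0.348]
crate 62 250 [0.354 0.564 0.327]
crate 110 200 [0.462 0.564 0.183]
crate 166 155 [ 0.628  0.562 -0.095]
crate 160 180 [ 0.549  0.564 -0.072]
crate 72 104 [0.622 0.564 0.343]
crate 50 299 [0.271 0.559 0.353]
crate 150 130 [ 0.927  0.97  -0.855]
arm 15 80 [0.5   0.344 0.732]
arm 40 60 [0.521 0.331 0.726]
arm 100 60 [0.521 0.28  0.726]
arm 180 60 [0.523 0.216 0.723]
arm 70 250 [0.368 0.284 0.732]
arm 90 200 [0.41  0.297 0.692]
arm 230 230 [0.387 0.164 0.736]
green 553 trap x,y -0.0003 0.0815 size [72. 48.] 89.06034088134766 z 0.1436
pink 613 trap x,y -0.0002 -0.0842 size [74. 50.] 88.14253997802734 z 0.1434
cream 650 trap x,y -0.0 0.0411 size [157.  52.] 88.55908203125 z 0.1436
```

```bash
cat > keym.py <<'E'
from h import *
import pickle,sys
s=snapshot("wrist") if len(sys.argv)<2 else pickle.load(open(sys.argv[1],"rb"))
pickle.dump(s,open("wk.pkl","wb"))
W=cloud(s);hsv=cv2.cvtColor(s["frame"],cv2.COLOR_BGR2HSV)
m=(hsv[...,0]>95)&(hsv[...,0]<125)&(hsv[...,1]>130)&(W[...,2]>.1)&(W[...,2]<.3)
q=W[m];print("n",len(q),"z",np.percentile(q[:,2],[2,50,98]).round(4))
top=q[q[:,2]>.218];rc=cv2.minAreaRect((top[:,:2]*1000).astype(np.float32));print("top",len(top),np.round(rc[0],1),np.round(rc[1],1),round(rc[2],1),top.mean(0).round(4))
for z in np.arange(.17,.24,.01):
    k=q[(q[:,2]>=z)&(q[:,2]<z+.01)]
    if len(k)>3: print(round(z,2),len(k),k.mean(0).round(4),np.ptp(k,axis=0).round(4))
# brass prong
b=(hsv[...,0]>12)&(hsv[...,0]<30)&(hsv[...,1]>120)&(W[...,2]>.13)&(W[...,2]<.2)&(W[...,1]>.33)&(W[...,1]<.45)
q=W[b]
if len(q):
  l=cv2.fitLine((q[:,:2]).astype(np.float32),cv2.DIST_HUBER,0,.001,.001).ravel();print("prong",len(q),l.round(4),np.degrees(np.arctan2(l[1],l[0])).round(2),q.min(0).round(4),q.max(0).round(4))
  for x in np.arange(.49,.58,.01):
    k=q[(q[:,0]>=x)&(q[:,0]<x+.01)]
    if len(k): print(" x",x.round(2),len(k),k.mean(0).round(4))
cr=s["frame"][50:180,260:400];cv2.imwrite("pics/keycrop.png",cv2.resize(cr,None,fx=5,fy=4.5,interpolation=cv2.INTER_CUBIC))
E
python3 keym.py w11.pkl
```

```text
n 651 z [0.2115 0.225  0.2268]
top 634 [541.3 384.8] [39.3 11.7] 87.8 [0.5412 0.385  0.225 ]
0.19 4 [0.5406 0.3654 0.1949] [0.008  0.0019 0.0058]
0.21 7 [0.5354 0.3765 0.2162] [0.002  0.0344 0.009 ]
0.22 632 [0.5412 0.385  0.225 ] [0.0123 0.0391 0.0074]
prong 124 [1.     0.0067 0.5297 0.385 ] 0.39 [0.4976 0.381  0.1321] [0.5712 0.3896 0.1919]
 x 0.49 12 [0.4987 0.386  0.1603]
 x 0.5 29 [0.5035 0.3859 0.1618]
 x 0.51 13 [0.5151 0.3853 0.1718]
 x 0.52 14 [0.5253 0.3871 0.1717]
 x 0.53 4 [0.5348 0.3839 0.1858]
 x 0.55 22 [0.5559 0.3849 0.1728]
 x 0.56 27 [0.5641 0.3846 0.1778]
 x 0.57 3 [0.5708 0.385  0.1828]
```

View pics/keycrop.png

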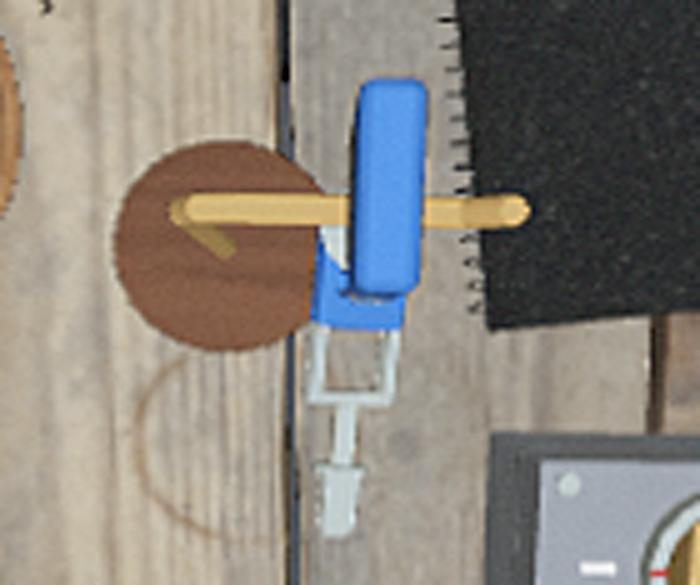

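```bash
python3 go.py .5413 .3848 .26 -2; python3 go.py .5413 .3848 .192 -2
```

```text
cur [0.529  0.2861 0.3245] dist 0.119 [[0.3, -0.1, 1.2], [0.0988, 0.0106, 0.0647]]
cur [0.529  0.2861 0.3245] dist 0.166 [[0.3, -0.1, 1.2], [0.0987, 0.0102, 0.1327]]
```

Request:
move_arm([
  [[0.3,-0.1,1.2],[0.03,0.003,0],-0.25],
  [[0.3,-0.1,1.2],[0.07,0.008,0.01],-0.25],
  [[0.3,-0.1,1.2],[0.095,0.0105,0.035],-0.25],
  [[0.3,-0.1,1.2],[0.0988,0.0106,0.055],-0.25],
  [[0.3,-0.1,1.2],[0.0988,0.0106,0.065],-0.25],
])

```text
clock: 20.25
tool_pos: [0.5407, 0.3853, 0.2579]
orientation: [2.258, 2.184, -0.003]
contact_force: [-0.4, -0.1, 0.7]
opening: 0.034
```

Request:
move_arm([
  [[0,0,0],[0,0,0],-0.25],
  [[0,0,0],[0,0,0],-0.25],
  [[0,0,0],[0,0,0],-0.25],
  [[0,0,0],[0,0,0],-0.25],
])

```text
clock: 20.65
tool_pos: [0.5422, 0.3853, 0.261]
orientation: [2.258, 2.182, 0.004]
contact_force: [-0.0, -0.0, -0.4]
opening: 0.0344
```

```bash
python3 go.py .5413 .3848 .192 -2; python3 -c "
from h import *
s=snapshot('wrist');cv2.imwrite('pics/w12.png',s['frame']);s=snapshot('side');cv2.imwrite('pics/s12.png',s['frame'])"
```

```text
cur [0.5422 0.3853 0.261 ] dist 0.069 [[0.2, -0.0, 0.0], [-0.0006, -0.001, 0.069]]
```

View pics/w12.png

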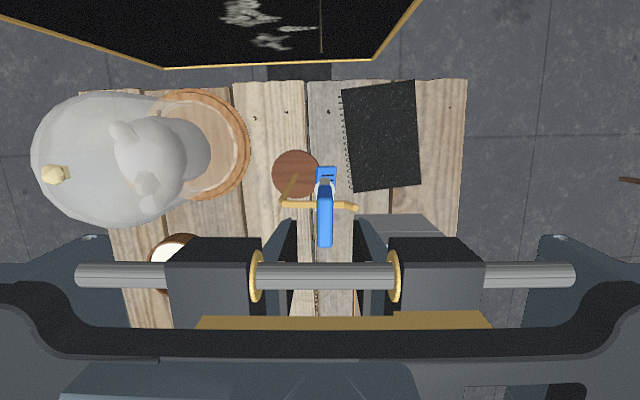

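View pics/s12.png

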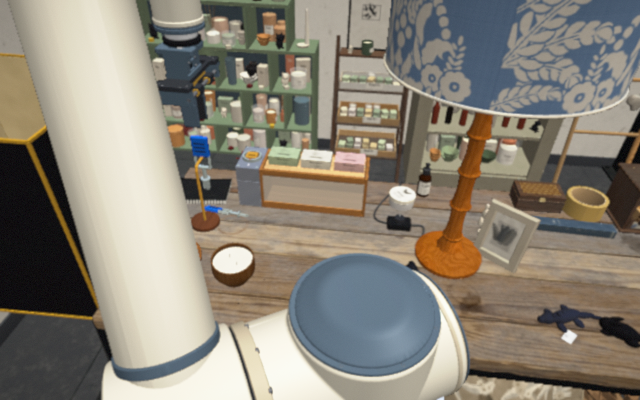

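Request:
move_arm([
  [[0,0,0],[0,-0.001,0.025],-0.25],
  [[0,0,0],[0,-0.001,0.05],-0.25],
  [[0,0,0],[0,-0.001,0.064],-0.25],
  [[0,0,0],[0,-0.001,0.068],-0.25],
  [[0,0,0],[0,-0.001,0.068],-0.25],
])

```text
clock: 21.25
tool_pos: [0.5409, 0.3856, 0.1918]
orientation: [2.258, 2.183, 0.001]
contact_force: [-0.1, 0.6, 0.6]
opening: 0.0339
```

```bash
python3 go.py .5413 .3848 .192 -2
```

```text
cur [0.5409 0.3856 0.1918] dist 0.001 [[0.1, 0.0, 0.1], [-0.0008, 0.0004, -0.0002]]
```

Request:
move_arm([
  [[0,0,0],[0,0,0],-1],
  [[0,0,0],[0,0,0],-1],
  [[0,0,0],[0,0,0],-1],
  [[0,0,0],[0,0,0],-1],
  [[0,0,0],[0,0,0],-1],
], grip_force=12)

```text
clock: 21.75
tool_pos: [0.541, 0.3857, 0.1923]
orientation: [2.258, 2.183, 0.003]
contact_force: [-0.5, 0.1, 5.7]
opening: 0.0122
```

```bash
python3 -c "
from h import *
st()
import pickle
s=snapshot('wrist');pickle.dump(s,open('w13.pkl','wb'));cv2.imwrite('pics/w13.png',s['frame'])
s=snapshot('side');a=cv2.resize(s['frame'][100:260,150:290],None,fx=4,fy=3.7,interpolation=cv2.INTER_CUBIC);cv2.imwrite('pics/s13.png',a)"
```

```text
clock 21.75
joint_positions [ 5.2990e-01  5.6810e-01  1.2682e+00 -7.0000e-04  1.3034e+00  5.6370e-01]
qvel [-0.0007  0.0011  0.0015  0.0003  0.0004  0.0019]
effort [ 1.06900e-01 -9.10474e+01 -3.66750e+01  1.45400e-01 -1.64200e-01
  1.00000e-04]
tool_pos [0.541  0.3857 0.1923]
orientation [2.2577 2.183  0.0027]
contact_force [-0.4551  0.059   5.7482]
moment [-0.074  -0.047   0.0146]
opening 0.0122
```

View pics/s13.png

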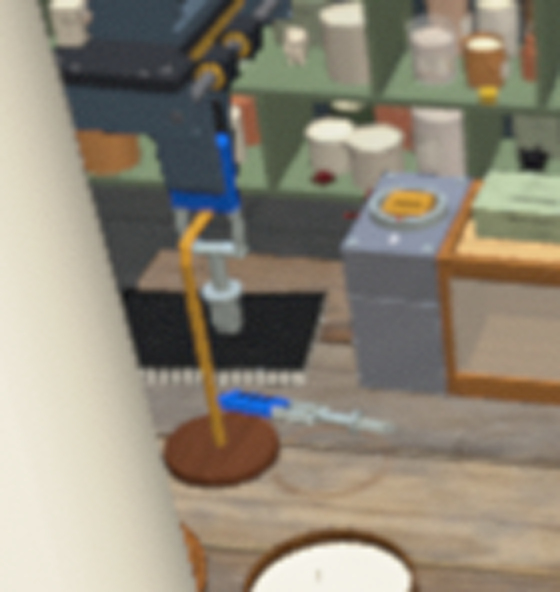

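View pics/w13.png

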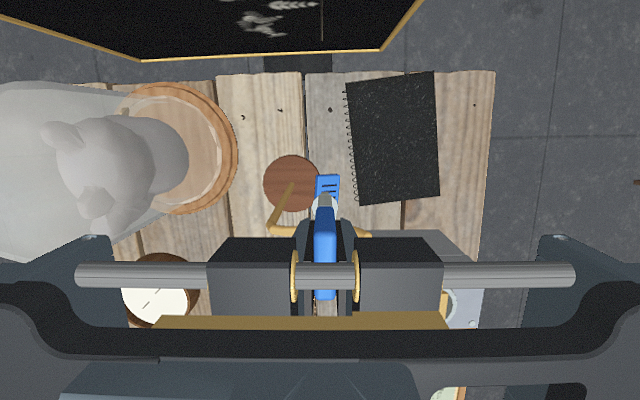

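Request:
move_arm([
  [[0,0,0],[0,0,0],-1],
  [[0,0,0],[0,0,0],-1],
  [[0,0,0],[0,0,-0.008],-1],
  [[0,0,0],[0,0,-0.0155],-1],
  [[0,0,0],[0,0,-0.0155],-1],
], grip_force=60)

```text
clock: 22.35
tool_pos: [0.5413, 0.3859, 0.2087]
orientation: [2.258, 2.183, 0.004]
contact_force: [0.0, 0.3, -1.6]
opening: 0.0116
```

```bash
python3 go.py .596 .3853 .2075 -2; python3 -c "
from h import *
st()
s=snapshot('side');a=cv2.resize(s['frame'][100:260,150:290],None,fx=4,fy=3.7,interpolation=cv2.INTER_CUBIC);cv2.imwrite('pics/s14.png',a)"
```

```text
cur [0.5413 0.3859 0.2087] dist 0.055 [[0.2, -0.1, 0.1], [0.0013, 0.0547, 0.0013]]
clock 22.35
joint_positions [ 5.2990e-01  5.5390e-01  1.2480e+00 -6.0000e-04  1.3369e+00  5.6370e-01]
qvel [ 0.0001  0.0128  0.0199 -0.0015 -0.0219  0.0022]
effort [-2.13000e-02 -9.42624e+01 -3.92158e+01  7.40000e-02  5.21500e-01
 -1.60000e-03]
tool_pos [0.5413 0.3859 0.2087]
orientation [2.2576 2.1828 0.004 ]
contact_force [ 0.0304  0.3286 -1.5689]
moment [-0.0284 -0.0875  0.0793]
opening 0.0116
```

View pics/s14.png

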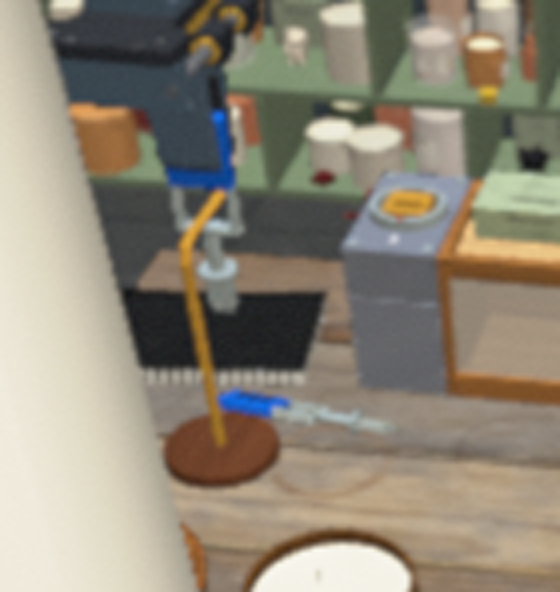

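Request:
move_arm([
  [[0,0,0],[0,0.008,0.0005],-1],
  [[0,0,0],[0,0.018,0.0005],-1],
  [[0,0,0],[0,0.028,0.0005],-1],
  [[0,0,0],[0,0.036,0.0005],-1],
  [[0,0,0],[0,0.04,0.0005],-1],
])

```text
clock: 22.9
tool_pos: [0.5819, 0.384, 0.2064]
orientation: [2.258, 2.182, 0.001]
contact_force: [0.2, -0.8, -1.4]
opening: 0.0114
```

Request:
move_arm([
  [[0,0,0],[0,0.008,0],-1],
  [[0,0,0],[0,0.018,0],-1],
  [[0,0,0],[0,0.024,0],-1],
  [[0,0,0],[0,0.024,0],-1],
])

```text
clock: 23.3
tool_pos: [0.6056, 0.3832, 0.2066]
orientation: [2.258, 2.182, 0.001]
contact_force: [-0.7, 0.7, -1.0]
opening: 0.0117
```

```bash
python3 -c "
from h import *
s=snapshot('side');a=cv2.resize(s['frame'][100:260,150:290],None,fx=4,fy=3.7,interpolation=cv2.INTER_CUBIC);cv2.imwrite('pics/s15.png',a)"; python3 go.py .6 .385 .31 -1.4;python3 go.py .636 .2906 .31 -1.4
```

```text
cur [0.605  0.3833 0.2066] dist 0.103 [[0.1, 0.0, -0.5], [0.0015, -0.005, -0.1034]]
cur [0.605  0.3833 0.2066] dist 0.142 [[0.1, 0.0, -0.5], [-0.0916, 0.0342, -0.1033]]
```

View pics/s15.png

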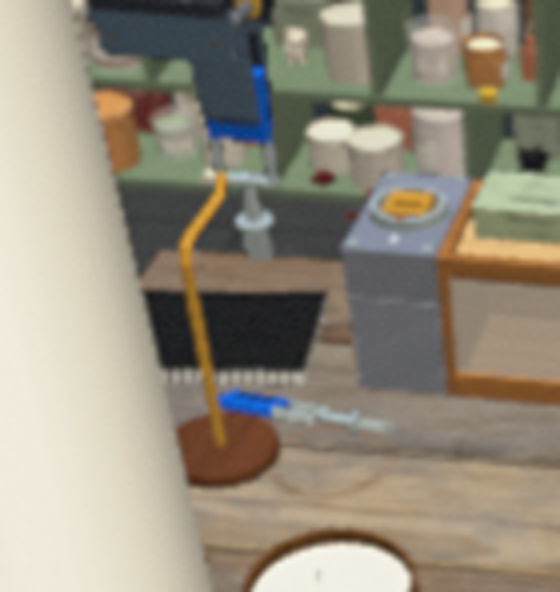

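Request:
move_arm([
  [[0,0,0],[0,0,-0.04],-1],
  [[0,0,0],[0,0,-0.08],-1],
  [[0,0,-0.5],[-0.02,0.01,-0.1],-1],
  [[0,0,-0.5],[-0.06,0.025,-0.103],-1],
  [[0,0,-0.5],[-0.0916,0.034,-0.103],-1],
])

```text
clock: 23.85
tool_pos: [0.636, 0.2896, 0.3111]
orientation: [2.247, 2.193, 0.004]
contact_force: [1.0, 0.8, -2.0]
opening: 0.0118
```

Request:
move_arm([
  [[0,0,0],[0,0,0.02],-1],
  [[0,0,0],[0,0,0.03],-1],
  [[0,0,0],[0,0,0.03],-1],
  [[0,0,0],[0,0,0.03],-1],
])

```text
clock: 24.25
tool_pos: [0.6352, 0.2915, 0.28]
orientation: [2.247, 2.194, 0.001]
contact_force: [0.1, 0.5, -1.0]
opening: 0.0117
```

```bash
python3 go.py .636 .2906 .27 -1.4;  python3 -c "
from h import *
import pickle
s=snapshot('side');pickle.dump(s,open('s16.pkl','wb'));a=cv2.resize(s['frame'][60:200,180:340],None,fx=4.5,fy=4,interpolation=cv2.INTER_CUBIC);cv2.imwrite('pics/s16.png',a)
s=snapshot('wrist');pickle.dump(s,open('w16.pkl','wb'));cv2.imwrite('pics/w16.png',s['frame'])
s=snapshot('top');pickle.dump(s,open('t16.pkl','wb'));cv2.imwrite('pics/t16.png',s['frame'])
"
```

```text
cur [0.6352 0.2915 0.28  ] dist 0.01 [[0.0, 0.0, 0.0], [-0.0009, 0.0008, 0.01]]
```

View pics/s16.png

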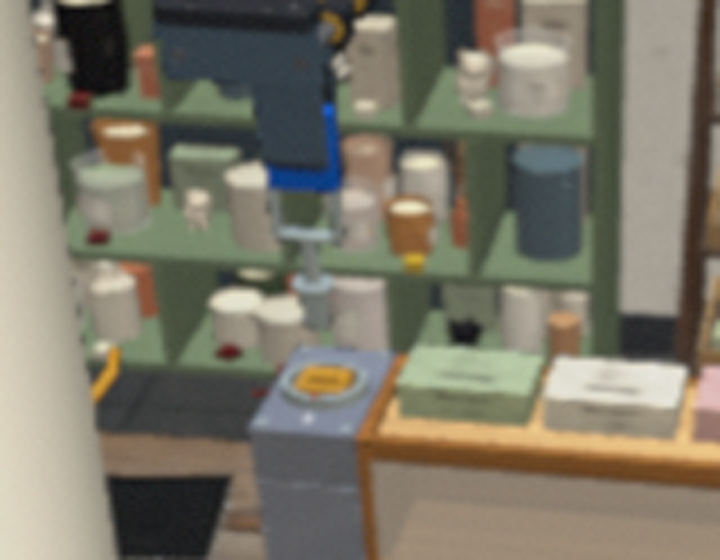

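View pics/w16.png

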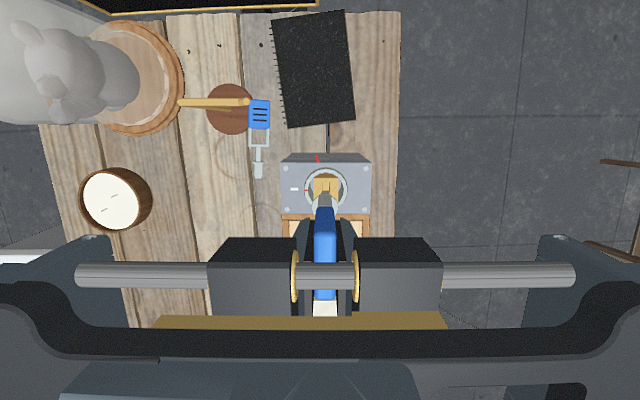

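```bash
python3 - <<'E'
from h import *
import pickle
s=pickle.load(open("s16.pkl","rb"));W=cloud(s);hsv=cv2.cvtColor(s["frame"],cv2.COLOR_BGR2HSV)
m=(hsv[...,0]>105)&(hsv[...,0]<122)&(hsv[...,1]>180)&(W[...,2]>.2)&(W[...,2]<.35)&(abs(W[...,1]-.29)<.06)&(W[...,0]>.6)
q=W[m];print("blue",len(q),np.percentile(q,[2,50,98],axis=0).round(4).tolist())
st=(W[...,2]>.15)&(W[...,2]<.27)&(abs(W[...,1]-.29)<.04)&(abs(W[...,0]-.63)<.03)&~m
for z in np.arange(.15,.27,.005):
    k=W[st&(W[...,2]>=z)&(W[...,2]<z+.005)]
    if len(k)>2: print(round(z,3),len(k),"x",np.median(k[:,0]).round(4),"y",k[:,1].min().round(4),k[:,1].max().round(4),((k[:,1].min()+k[:,1].max())/2).round(4))
b=(W[...,2]>.1235)&(W[...,2]<.135)&(abs(W[...,1]-.29)<.03)&(abs(W[...,0]-.636)<.03)
c,r=cv2.minEnclosingCircle((W[b][:,:2]*1000).astype(np.float32));print("barrel side",c,r,b.sum())
s=pickle.load(open("w16.pkl","rb"));W=cloud(s);hsv=cv2.cvtColor(s["frame"],cv2.COLOR_BGR2HSV)
b=(W[...,2]>.1235)&(W[...,2]<.135)&(abs(W[...,1]-.29)<.03)&(abs(W[...,0]-.636)<.03)
c,r=cv2.minEnclosingCircle((W[b][:,:2]*1000).astype(np.float32));print("barrel wrist",c,r,b.sum())
m=(hsv[...,0]>100)&(hsv[...,0]<125)&(hsv[...,1]>130)&(W[...,2]>.2)
q=W[m];print("blue w",len(q),np.percentile(q,[2,50,98],axis=0).round(4).tolist())
m=(W[...,2]>.15)&(W[...,2]<.21)&(abs(W[...,1]-.29)<.04)&(abs(W[...,0]-.636)<.03)
q=W[m];print("steel w",len(q),np.percentile(q,[2,50,98],axis=0).round(4).tolist() if len(q) else 0)
cv2.imwrite("pics/w16c.png",cv2.resize(s["frame"][140:330,270:380],None,fx=5,fy=3.1,interpolation=cv2.INTER_CUBIC))
E
```

```text
blue 96 [[0.6238, 0.2717, 0.2651], [0.6286, 0.2796, 0.2728], [0.6354, 0.3049, 0.3123]]
0.165 8 x 0.6318 y 0.2858 0.2982 0.292
0.17 13 x 0.6307 y 0.2838 0.2979 0.2908
0.175 11 x 0.6299 y 0.2844 0.2975 0.291
0.18 11 x 0.6304 y 0.285 0.3004 0.2927
0.185 13 x 0.6296 y 0.2828 0.2997 0.2913
0.19 3 x 0.6293 y 0.2836 0.2979 0.2907
0.195 30 x 0.6285 y 0.2805 0.3015 0.291
0.2 10 x 0.6303 y 0.2834 0.2956 0.2895
0.205 7 x 0.631 y 0.2881 0.2955 0.2918
0.21 7 x 0.6291 y 0.2874 0.294 0.2907
0.215 7 x 0.631 y 0.2872 0.2943 0.2907
0.22 8 x 0.6299 y 0.2865 0.2941 0.2903
0.225 24 x 0.6304 y 0.2738 0.3111 0.2924
0.23 36 x 0.6312 y 0.2718 0.311 0.2914
0.235 10 x 0.6306 y 0.273 0.3101 0.2915
0.24 14 x 0.6313 y 0.2731 0.3121 0.2926
0.245 8 x 0.6287 y 0.2721 0.3108 0.2914
0.25 14 x 0.6294 y 0.2713 0.3108 0.291
0.255 12 x 0.6316 y 0.272 0.311 0.2915
0.26 23 x 0.6287 y 0.272 0.3099 0.291
0.265 7 x 0.6294 y 0.2722 0.3097 0.2909
barrel side (634.6192016601562, 291.146240234375) 27.340805053710938 154
barrel wrist (635.8103637695312, 291.38812255859375) 24.389497756958008 767
blue w 1463 [[0.629, 0.2737, 0.2715], [0.6351, 0.3071, 0.3125], [0.6445, 0.3244, 0.3805]]
steel w 170 [[0.6237, 0.2853, 0.1709], [0.6355, 0.2941, 0.1991], [0.646, 0.3013, 0.2005]]
```

View pics/w16c.png

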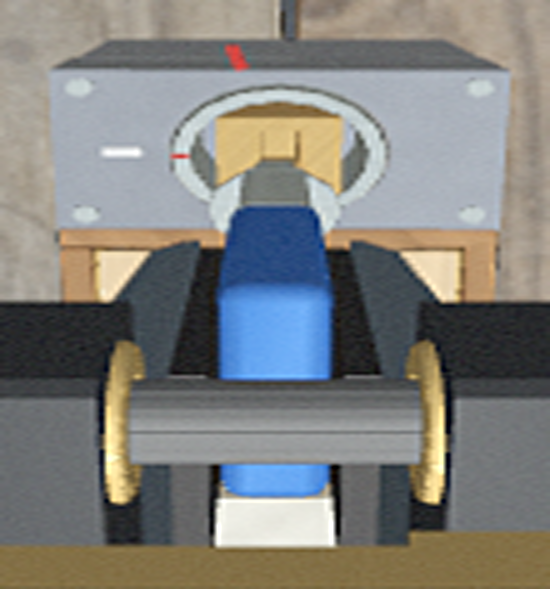

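Request:
move_arm([
  [[0,0,0],[-0.0002,0.0006,0.01],-1],
  [[0,0,0],[-0.0002,0.0006,0.022],-1],
  [[0,0,0],[-0.0002,0.0006,0.028],-1],
  [[0,0,0],[-0.0002,0.0006,0.03],-1],
  [[0,0,0],[-0.0002,0.0006,0.03],-1],
])

```text
clock: 24.9
tool_pos: [0.636, 0.2904, 0.2494]
orientation: [2.249, 2.193, 0.0]
contact_force: [-0.7, -0.0, -1.8]
opening: 0.0118
```

```bash
python3 go.py .6358 .2914 .213 -1.4;  python3 -c "
from h import *
s=snapshot('side');a=cv2.resize(s['frame'][90:190,210:310],None,fx=6,fy=6,interpolation=cv2.INTER_CUBIC);cv2.imwrite('pics/s17.png',a)
s=snapshot('wrist');cv2.imwrite('pics/w17c.png',cv2.resize(s['frame'][140:330,270:380],None,fx=5,fy=3.1,interpolation=cv2.INTER_CUBIC))
"
```

```text
cur [0.636  0.2904 0.2494] dist 0.036 [[0.0, 0.0, -0.0], [0.001, -0.0003, 0.0364]]
```

View pics/s17.png

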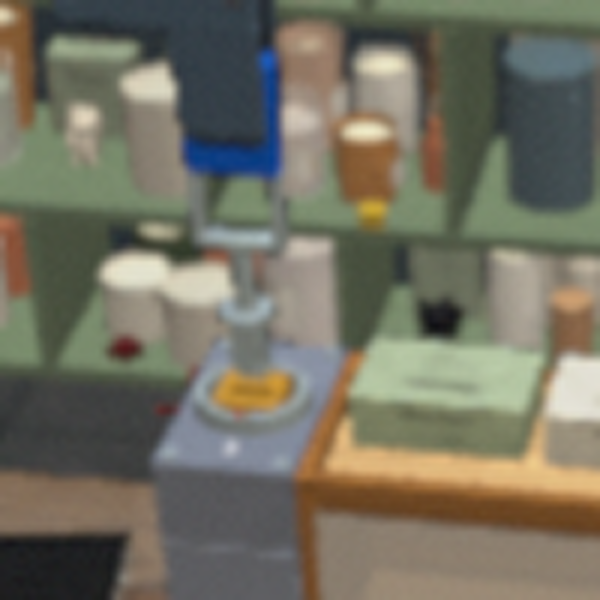

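View pics/w17c.png

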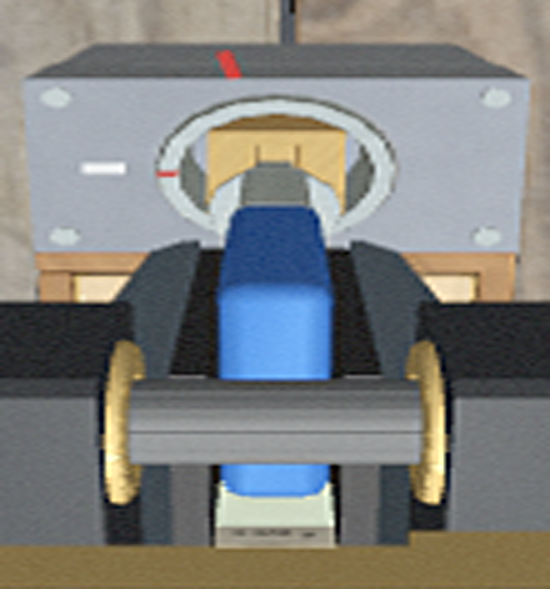

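Request:
move_arm([
  [[0,0,0],[0.0007,-0.0002,0.003],-1],
  [[0,0,0],[0.0007,-0.0002,0.006],-1],
  [[0,0,0],[0.0007,-0.0002,0.009],-1],
  [[0,0,0],[0.0007,-0.0002,0.012],-1],
  [[0,0,0],[0.0007,-0.0002,0.012],-1],
])

```text
clock: 25.5
tool_pos: [0.6358, 0.2911, 0.2373]
orientation: [2.249, 2.193, 0.0]
contact_force: [-0.1, 0.2, -1.4]
opening: 0.0116
```

```bash
python3 go.py .6358 .2914 .213 -1.4; python3 -c "
from h import *
st()" | egrep "force|moment|opening"
```

```text
cur [0.6358 0.2911 0.2373] dist 0.024 [[0.0, 0.0, -0.0], [0.0003, -0.0, 0.0243]]
contact_force [-0.1349  0.1827 -1.3519]
moment [ 0.0496 -0.0815 -0.0777]
opening 0.0116
```

Request:
move_arm([
  [[0,0,0],[0,0,0.004],-1],
  [[0,0,0],[0,0,0.008],-1],
  [[0,0,0],[0,0,0.012],-1],
  [[0,0,0],[0,0,0.015],-1],
  [[0,0,0],[0,0,0.015],-1],
])

```text
clock: 26.0
tool_pos: [0.6359, 0.2911, 0.2223]
orientation: [2.249, 2.193, 0.0]
contact_force: [-0.7, 0.1, -1.3]
opening: 0.012
```

Request:
move_arm([
  [[0,0,0],[0,0,0.003],-1],
  [[0,0,0],[0,0,0.006],-1],
  [[0,0,0],[0,0,0.008],-1],
  [[0,0,0],[0,0,0.008],-1],
])

```text
clock: 26.4
tool_pos: [0.6359, 0.2911, 0.2145]
orientation: [2.249, 2.193, 0.0]
contact_force: [-0.6, -0.0, -1.8]
opening: 0.012
```

```bash
python3 -c "
from h import *
st()
s=snapshot('side');a=cv2.resize(s['frame'][90:190,210:310],None,fx=6,fy=6,interpolation=cv2.INTER_CUBIC);cv2.imwrite('pics/s18.png',a)
"
```

```text
clock 26.4
joint_positions [ 3.4430e-01  6.0180e-01  1.1396e+00 -5.0000e-04  1.3997e+00  3.6930e-01]
qvel [-0.0026 -0.0034 -0.0065  0.0016  0.0047  0.0013]
effort [ 3.500000e-02 -1.006563e+02 -4.082130e+01  9.640000e-02 -1.067000e-01
 -4.000000e-04]
tool_pos [0.6359 0.2911 0.2145]
orientation [2.2485e+00 2.1931e+00 3.0000e-04]
contact_force [-0.5662 -0.0499 -1.7847]
moment [-0.0578 -0.0698 -0.0159]
opening 0.012
```

View pics/s18.png

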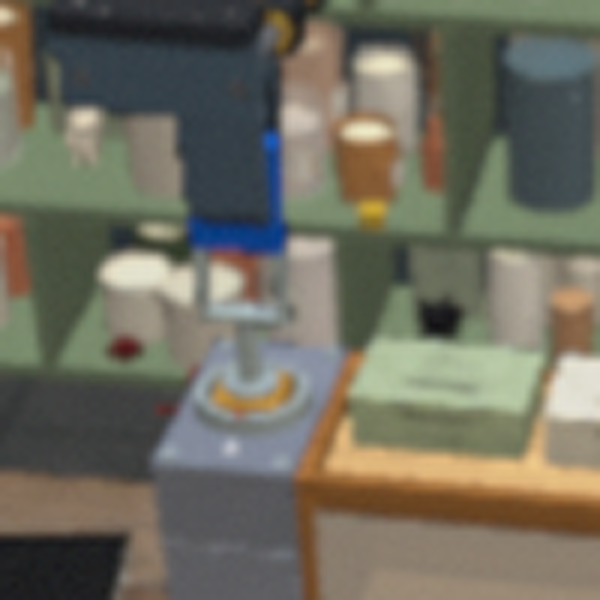

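Request:
move_arm([
  [[0,0,0],[0,0,0.001],-1],
  [[0,0,0],[0,0,0.0012],-1],
  [[0,0,4],[0,0,0.0012],-1],
  [[0,0,9],[0,0,0.0012],-1],
  [[0,0,15],[0,0,0.0012],-1],
])

```text
clock: 26.95
tool_pos: [0.6363, 0.2911, 0.2138]
orientation: [2.518, 1.876, 0.002]
contact_force: [2.3, -0.2, -1.9]
opening: 0.0115
```

```bash
python3 -c "
from h import *
st()" | egrep "tool_pos|orient|force|moment|opening"
```

```text
tool_pos [0.6363 0.2911 0.2138]
orientation [2.5183e+00 1.8761e+00 1.9000e-03]
contact_force [ 2.284  -0.1541 -1.8854]
moment [-0.2333 -0.4099  0.2818]
opening 0.0115
```

Moment is about 0.28 N·m, so the barrel is turning. I'll continue.

Request:
move_arm([
  [[0,0,7],[0,0,0],-1],
  [[0,0,14],[0,0,0],-1],
  [[0,0,21],[0,0,0],-1],
  [[0,0,28],[0,0,0],-1],
  [[0,0,34],[0,0,0],-1],
])

```text
clock: 27.45
tool_pos: [0.6361, 0.2912, 0.2138]
orientation: [2.958, 1.056, 0.002]
contact_force: [-0.3, -0.2, -0.3]
opening: 0.0116
```

```bash
python3 -c "
from h import *
st()" | egrep "tool_pos|orient|force|moment|opening"
```

```text
tool_pos [0.6361 0.2912 0.2138]
orientation [2.9581e+00 1.0561e+00 1.9000e-03]
contact_force [-0.3093 -0.1534 -0.3228]
moment [-0.0642 -0.0512  0.2119]
opening 0.0116
```

Request:
move_arm([
  [[0,0,7],[0,0,0],-1],
  [[0,0,14],[0,0,0],-1],
  [[0,0,20],[0,0,0],-1],
  [[0,0,26],[0,0,0],-1],
  [[0,0,26],[0,0,0],-1],
])

```text
clock: 27.95
tool_pos: [0.636, 0.2913, 0.2137]
orientation: [3.12, 0.368, 0.002]
contact_force: [-0.3, 0.8, -0.8]
opening: 0.0117
```

```bash
python3 -c "
from h import *
st()
s=snapshot('side');cv2.imwrite('pics/s19.png',s['frame'])
a=cv2.resize(s['frame'][90:210,210:380],None,fx=4.5,fy=4.5,interpolation=cv2.INTER_CUBIC);cv2.imwrite('pics/s19c.png',a)
" | egrep "tool_pos|orient|force|moment|opening"
```

```text
tool_pos [0.636  0.2913 0.2137]
orientation [3.1199e+00 3.6830e-01 1.9000e-03]
contact_force [-0.3371  0.8117 -0.8176]
moment [0.2669 0.0949 0.2202]
opening 0.0117
```

View pics/s19c.png

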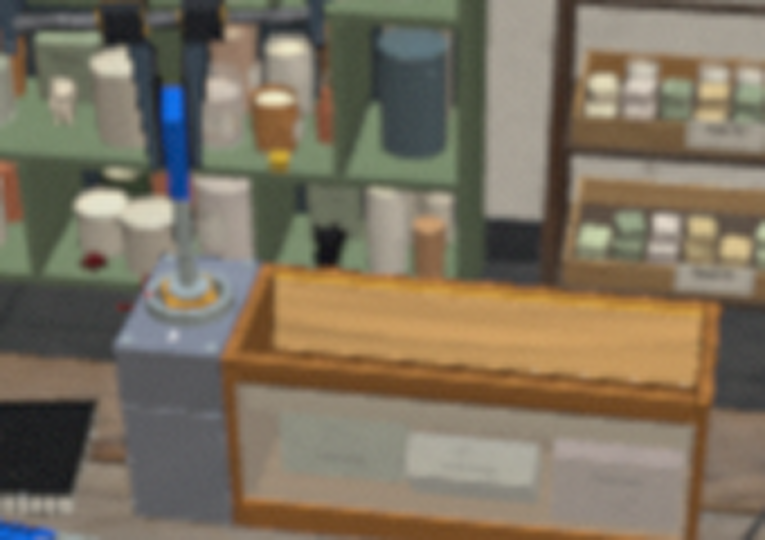

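The trapdoor is open and the bars show through the window. The tool has turned about 75°. I'll turn a little further to take up the play and reach the stop.

Request:
move_arm([
  [[0,0,3],[0,0,0],-1],
  [[0,0,5],[0,0,0],-1],
  [[0,0,5],[0,0,0],-1],
  [[0,0,5],[0,0,0],-1],
])

```text
clock: 28.4
tool_pos: [0.636, 0.2914, 0.2138]
orientation: [-3.132, -0.24, -0.002]
contact_force: [-0.8, 1.5, -0.3]
opening: 0.0119
```

```bash
python3 -c "
from h import *
st()
s=snapshot('wrist');cv2.imwrite('pics/w20.png',s['frame'])
" | egrep "tool_pos|orient|force|moment|opening"
```

```text
tool_pos [0.636  0.2914 0.2138]
orientation [-3.1324e+00 -2.3970e-01 -1.9000e-03]
contact_force [-0.8316  1.4642 -0.3305]
moment [0.4706 0.2131 0.2808]
opening 0.0119
```

View pics/w20.png

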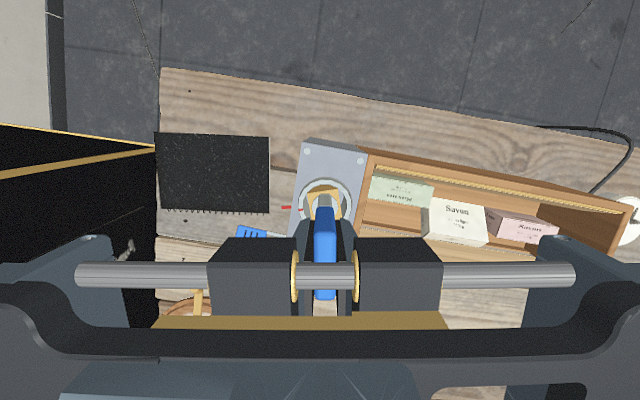

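Request:
move_arm([
  [[0,0,2],[0,0,0],-1],
  [[0,0,3],[0,0,0],-1],
  [[0,0,3],[0,0,0],-1],
  [[0,0,3],[0,0,0],-1],
])

```text
clock: 28.85
tool_pos: [0.6361, 0.2913, 0.2138]
orientation: [-3.138, -0.155, -0.002]
contact_force: [-1.9, 2.3, -0.1]
opening: 0.012
```

```bash
python3 -c "
from h import *
st()
s=snapshot('wrist');cv2.imwrite('pics/w21.png',cv2.resize(s['frame'][120:250,260:400],None,fx=5,fy=4.5,interpolation=cv2.INTER_CUBIC))
s=snapshot('top');cv2.imwrite('pics/t21.png',cv2.resize(s['frame'][90:190,180:400],None,fx=3.5,fy=3.5,interpolation=cv2.INTER_CUBIC))
" | egrep "tool_pos|orient|force|moment|opening"
```

```text
tool_pos [0.6361 0.2913 0.2138]
orientation [-3.1377e+00 -1.5460e-01 -2.0000e-03]
contact_force [-1.8893  2.3159 -0.0887]
moment [0.6632 0.2735 0.3128]
opening 0.012
```

View pics/w21.png

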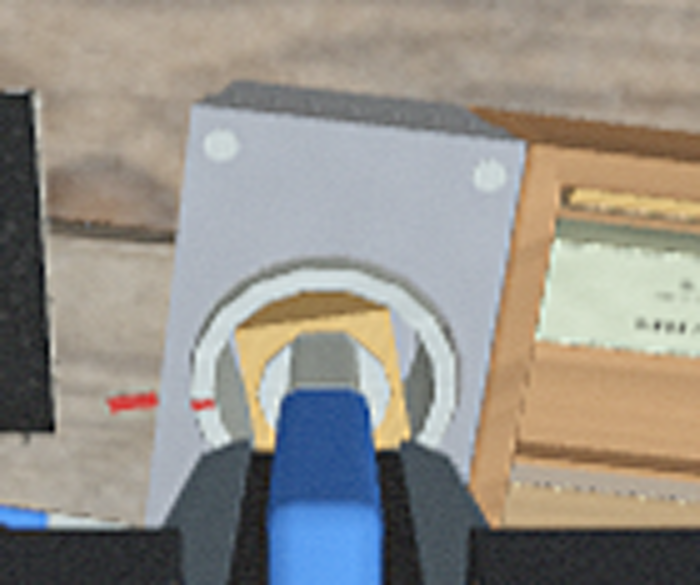

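View pics/t21.png

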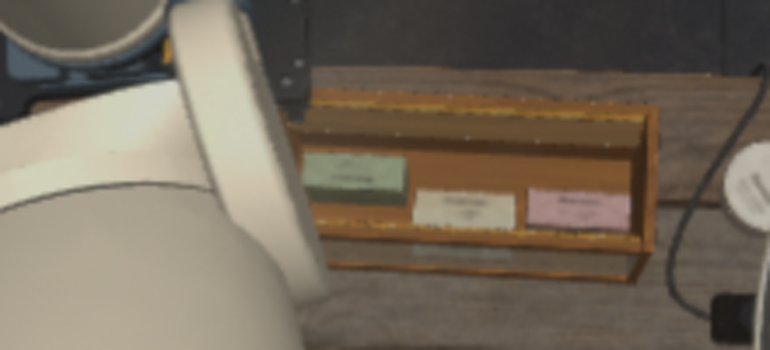

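The red dot meets the red mark, so the lock is at its stop. Now I'll turn it back.

Request:
move_arm([
  [[0,0,-7],[0,0,0],-1],
  [[0,0,-14],[0,0,0],-1],
  [[0,0,-21],[0,0,0],-1],
  [[0,0,-28],[0,0,0],-1],
  [[0,0,-35],[0,0,0],-1],
])

```text
clock: 29.45
tool_pos: [0.6359, 0.291, 0.2135]
orientation: [2.943, 1.097, 0.001]
contact_force: [-0.5, 0.7, -0.4]
opening: 0.0116
```

Request:
move_arm([
  [[0,0,-7],[0,0,0],-1],
  [[0,0,-14],[0,0,0],-1],
  [[0,0,-21],[0,0,0],-1],
  [[0,0,-28],[0,0,0],-1],
  [[0,0,-35],[0,0,0],-1],
])

```text
clock: 29.95
tool_pos: [0.6363, 0.2908, 0.2136]
orientation: [2.477, 1.93, 0.001]
contact_force: [0.5, 0.7, -2.1]
opening: 0.0116
```

Request:
move_arm([
  [[0,0,-5],[0,0,0],-1],
  [[0,0,-10],[0,0,0],-1],
  [[0,0,-14],[0,0,0],-1],
  [[0,0,-14],[0,0,0],-1],
])

```text
clock: 30.35
tool_pos: [0.6363, 0.2908, 0.2136]
orientation: [2.227, 2.213, 0.001]
contact_force: [2.1, -1.1, -2.2]
opening: 0.0119
```

```bash
python3 -c "
from h import *
st()
p,R0=cur();print('yaw',np.degrees(np.arctan2(R0[1,1],R0[0,1])))
s=snapshot('wrist');cv2.imwrite('pics/w22.png',cv2.resize(s['frame'][120:250,260:400],None,fx=5,fy=4.5,interpolation=cv2.INTER_CUBIC))
s=snapshot('side');cv2.imwrite('pics/s22.png',cv2.resize(s['frame'][90:210,210:380],None,fx=4.5,fy=4.5,interpolation=cv2.INTER_CUBIC))
" | egrep "tool_pos|yaw|force|moment|opening"
```

```text
tool_pos [0.6363 0.2908 0.2136]
contact_force [ 2.0754 -1.126  -2.2058]
moment [-0.0585 -0.6387 -0.1412]
opening 0.0119
yaw -0.3548815831179044
```

View pics/w22.png

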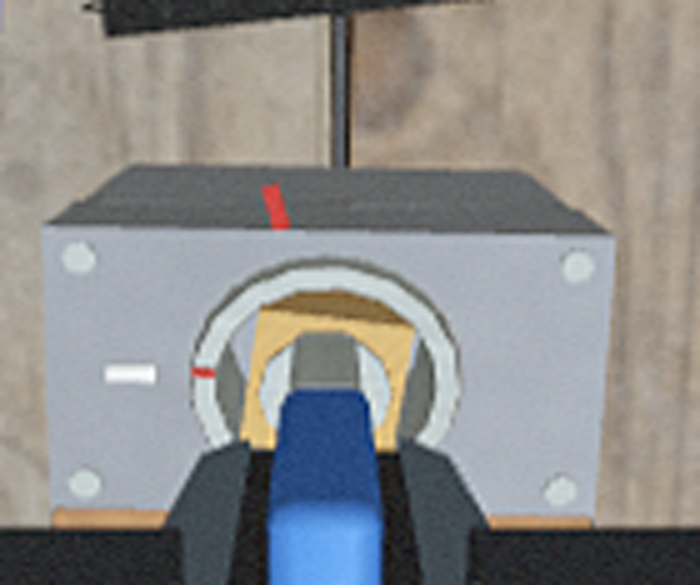

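View pics/s22.png

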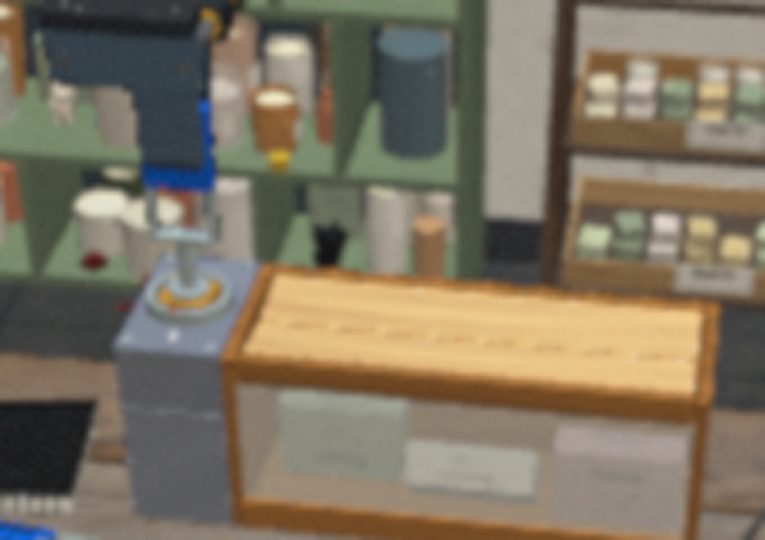

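Request:
move_arm([
  [[0,0,-3],[0,0,0],-1],
  [[0,0,-6],[0,0,0],-1],
  [[0,0,-7],[0,0,0],-1],
  [[0,0,-7],[0,0,0],-1],
])

```text
clock: 30.85
tool_pos: [0.6363, 0.2909, 0.2136]
orientation: [2.091, 2.342, 0.001]
contact_force: [4.6, -2.5, -4.2]
opening: 0.011
```

```bash
python3 -c "
from h import *
st()
p,R0=cur();print('yaw',np.degrees(np.arctan2(R0[1,1],R0[0,1])))
s=snapshot('wrist');cv2.imwrite('pics/w23.png',cv2.resize(s['frame'][120:250,260:400],None,fx=5,fy=4.5,interpolation=cv2.INTER_CUBIC))
s=snapshot('side');cv2.imwrite('pics/s23.png',cv2.resize(s['frame'][90:210,210:380],None,fx=4.5,fy=4.5,interpolation=cv2.INTER_CUBIC))
" | egrep "tool_pos|yaw|force|moment|opening"
```

```text
tool_pos [0.6363 0.2909 0.2136]
contact_force [ 4.5805 -2.4856 -4.2225]
moment [-0.4727 -1.2688 -0.211 ]
opening 0.011
yaw 6.473358989685879
```

View pics/w23.png

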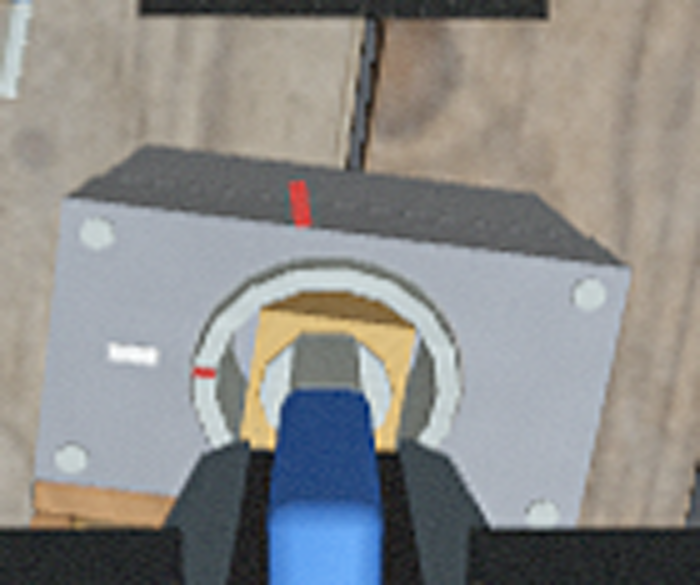

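Request:
move_arm([
  [[0,0,2],[0,0,0],-1],
  [[0,0,5],[0,0,0],-1],
  [[0,0,5],[0,0,0],-1],
  [[0,0,5],[0,0,0],-1],
])

```text
clock: 31.35
tool_pos: [0.636, 0.2912, 0.2138]
orientation: [2.189, 2.252, 0.001]
contact_force: [2.5, -0.5, -1.6]
opening: 0.0118
```

```bash
python3 -c "
from h import *
st()
p,R0=cur();print('yaw',np.degrees(np.arctan2(R0[1,1],R0[0,1])))
s=snapshot('wrist');cv2.imwrite('pics/w24.png',cv2.resize(s['frame'][120:250,260:400],None,fx=5,fy=4.5,interpolation=cv2.INTER_CUBIC))
s=snapshot('side');cv2.imwrite('pics/s24.png',cv2.resize(s['frame'][90:210,210:380],None,fx=4.5,fy=4.5,interpolation=cv2.INTER_CUBIC))
" | egrep "tool_pos|yaw|force|moment|opening"
```

```text
tool_pos [0.636  0.2912 0.2138]
contact_force [ 2.4783 -0.5093 -1.5506]
moment [-0.3981 -0.7459 -0.0192]
opening 0.0118
yaw 1.621594535995384
```

View pics/w24.png

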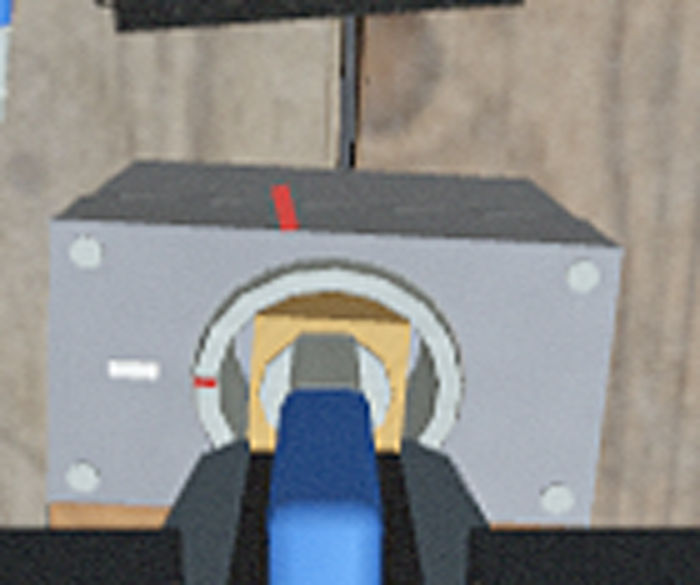

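View pics/s24.png

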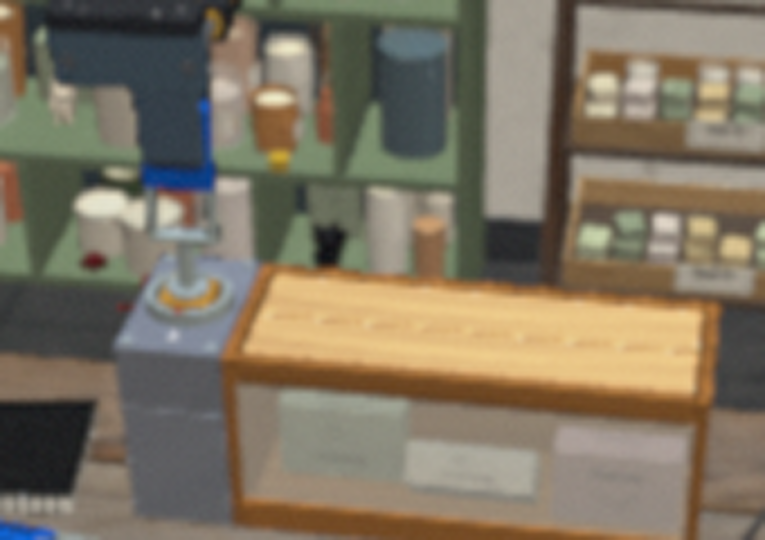

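Request:
move_arm([
  [[0,0,-0.5],[0,0,-0.008],-1],
  [[0,0,-0.5],[0,0,-0.016],-1],
  [[0,0,-0.5],[0,0,-0.026],-1],
  [[0,0,-0.5],[0,0,-0.038],-1],
  [[0,0,-0.5],[0,0,-0.05],-1],
])

```text
clock: 31.95
tool_pos: [0.6357, 0.2913, 0.2649]
orientation: [2.18, 2.261, 0.001]
contact_force: [-0.7, -0.4, -0.4]
opening: 0.0118
```

```bash
python3 -c "
from h import *
st()" | egrep "tool_pos|force|moment|opening"
```

```text
tool_pos [0.6357 0.2913 0.2649]
contact_force [-0.6952 -0.4071 -0.4401]
moment [-0.0143 -0.0819 -0.0161]
opening 0.0118
```

Request:
move_arm([
  [[0,0,0],[0,0,-0.02],-1],
  [[0,0,0],[0,0,-0.04],-1],
  [[0,0,0],[0,0,-0.04],-1],
  [[0,0,0],[0,0,-0.04],-1],
])

```text
clock: 32.35
tool_pos: [0.6358, 0.2912, 0.304]
orientation: [2.18, 2.261, 0.002]
contact_force: [-0.1, 0.7, -1.2]
opening: 0.0117
```

```bash
cat > km2.py <<'E'
from h import *
import pickle,sys
p,R0=cur();print('tcp',p.round(4),'yaw',np.degrees(np.arctan2(R0[1,1],R0[0,1])).round(2))
s=snapshot('side');pickle.dump(s,open('s25.pkl','wb'));W=cloud(s);hsv=cv2.cvtColor(s["frame"],cv2.COLOR_BGR2HSV)
m=(W[...,2]<p[2])&(W[...,2]>p[2]-.14)&(abs(W[...,1]-p[1])<.04)&(abs(W[...,0]-p[0])<.035)
for z in np.arange(-.12,0,.008):
    k=W[m&(W[...,2]>=p[2]+z)&(W[...,2]<p[2]+z+.008)]
    if len(k)>5: print(round(z,3),len(k),"dx",(np.median(k[:,0])-p[0]).round(4),"y",(k[:,1].min()-p[1]).round(4),(k[:,1].max()-p[1]).round(4),((k[:,1].min()+k[:,1].max())/2-p[1]).round(4))
v,u=np.where(m);print(u.min(),u.max(),v.min(),v.max(), "zmin rel",(W[m][:,2].min()-p[2]).round(4))
a=s['frame'][max(v.min()-50,0):v.max()+60,max(u.min()-60,0):u.max()+70];cv2.imwrite('pics/s25.png',cv2.resize(a,None,fx=4,fy=4,interpolation=cv2.INTER_CUBIC)[:600,:800])
s=snapshot('wrist');cv2.imwrite('pics/w25.png',s['frame'])
E
python3 km2.py
```

```text
tcp [0.6358 0.2912 0.304 ] yaw 2.07
-0.12 6 dx -0.0027 y -0.0041 0.009 0.0025
-0.112 16 dx -0.0043 y -0.0082 0.0075 -0.0004
-0.104 21 dx -0.005 y -0.0083 0.0072 -0.0006
-0.096 19 dx -0.0044 y -0.0073 0.0062 -0.0006
-0.088 35 dx -0.007 y -0.0105 0.0105 0.0
-0.08 14 dx -0.0039 y -0.0044 0.0056 0.0006
-0.072 12 dx -0.0046 y -0.0032 0.0045 0.0007
-0.064 12 dx -0.0049 y -0.0043 0.0038 -0.0002
-0.056 50 dx -0.0051 y -0.0194 0.02 0.0003
-0.048 24 dx -0.0053 y -0.0193 0.0197 0.0002
-0.04 20 dx -0.0053 y -0.0198 0.0184 -0.0007
-0.032 18 dx -0.0053 y -0.0196 0.0202 0.0003
-0.024 33 dx -0.0056 y -0.0198 0.0198 0.0
-0.016 54 dx -0.0062 y -0.0197 0.0191 -0.0003
-0.008 43 dx -0.0064 y -0.0196 0.0195 -0.0
237 255 90 134 zmin rel -0.1169
```

View pics/s25.png

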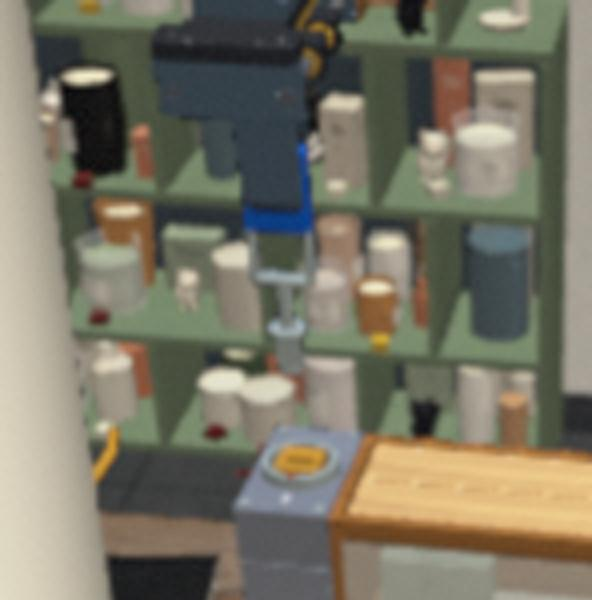

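View pics/w25.png

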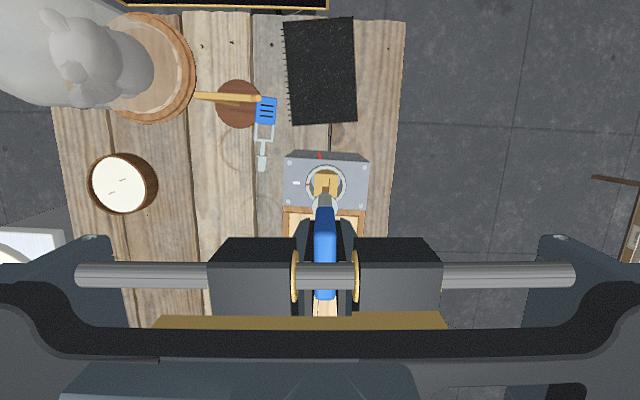

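```bash
python3 go.py .608 .385 .305 0.4; python3 go.py .608 .385 .2085 0.4
```

```text
cur [0.6354 0.2911 0.3027] dist 0.098 [[-0.0, 0.0, 1.7], [0.0949, -0.024, -0.0023]]
cur [0.6354 0.2911 0.3027] dist 0.136 [[-0.0, 0.0, 1.7], [0.0949, -0.024, 0.0942]]
```

Request:
move_arm([
  [[0,0,1.7],[0.03,-0.008,0],-1],
  [[0,0,1.7],[0.07,-0.018,0],-1],
  [[0,0,1.7],[0.095,-0.024,0],-1],
  [[0,0,1.7],[0.095,-0.024,0.03],-1],
  [[0,0,1.7],[0.095,-0.024,0.06],-1],
])

```text
clock: 32.95
tool_pos: [0.608, 0.3863, 0.2424]
orientation: [2.212, 2.23, 0.001]
contact_force: [1.9, -0.1, -1.4]
opening: 0.0118
```

Request:
move_arm([
  [[0,0,0],[0,0,0.02],-1],
  [[0,0,0],[0,0,0.032],-1],
  [[0,0,0],[0,0,0.034],-1],
  [[0,0,0],[0,0,0.034],-1],
])

```text
clock: 33.35
tool_pos: [0.6088, 0.3853, 0.2098]
orientation: [2.214, 2.228, 0.001]
contact_force: [1.0, 0.3, -1.5]
opening: 0.0117
```

```bash
python3 go.py .608 .385 .2085 0.4; python3 km2.py
```

```text
cur [0.6088 0.3853 0.2098] dist 0.002 [[0.1, 0.0, -0.0], [-0.0003, -0.0008, 0.0013]]
tcp [0.6088 0.3853 0.2098] yaw 0.36
-0.112 17 dx -0.0053 y -0.0074 0.0069 -0.0003
-0.104 16 dx -0.0038 y -0.0087 0.0089 0.0001
-0.096 16 dx -0.0038 y -0.009 0.0072 -0.0009
-0.088 35 dx -0.0062 y -0.012 0.0122 0.0001
-0.08 12 dx -0.0041 y -0.0052 0.0088 0.0018
-0.072 11 dx -0.0042 y -0.0045 0.0043 -0.0001
-0.064 11 dx -0.0065 y -0.0045 0.0025 -0.001
-0.056 34 dx -0.0049 y -0.0191 0.0189 -0.0001
-0.048 30 dx -0.0044 y -0.0205 0.0177 -0.0014
-0.04 18 dx -0.0039 y -0.0197 0.0203 0.0003
-0.032 21 dx -0.0047 y -0.0199 0.0187 -0.0006
-0.024 26 dx -0.0059 y -0.02 0.0202 0.0001
-0.016 43 dx -0.0068 y -0.0197 0.0178 -0.0009
-0.008 34 dx -0.0076 y -0.0208 0.0164 -0.0022
201 218 129 168 zmin rel -0.1135
```

View pics/s25.png

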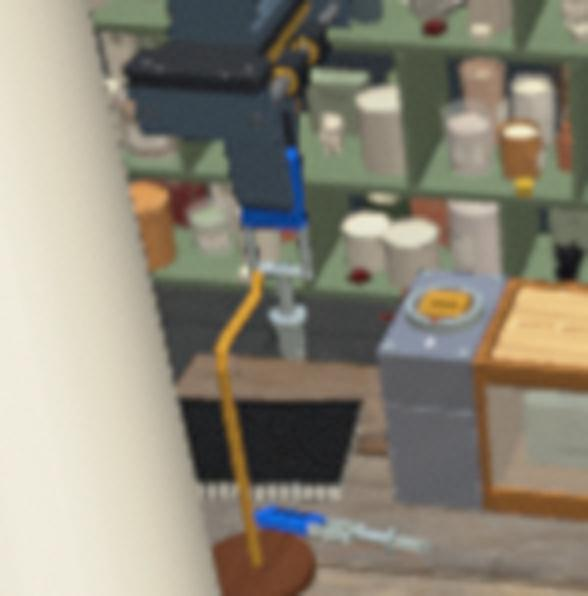

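View pics/w25.png

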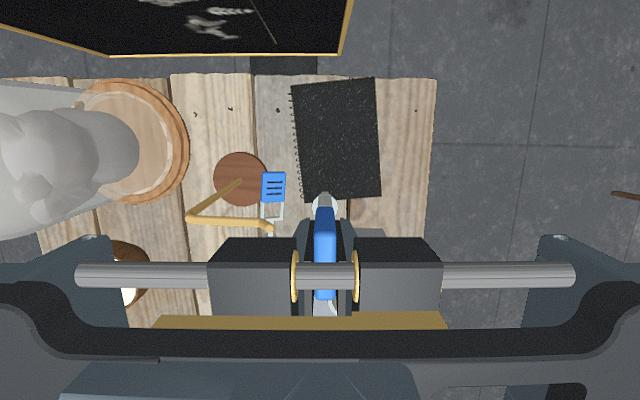

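Request:
move_arm([
  [[0,0,0],[0,-0.008,0.001],-1],
  [[0,0,0],[0,-0.016,0.001],-1],
  [[0,0,0],[0,-0.024,0.001],-1],
  [[0,0,0],[0,-0.03,0.001],-1],
  [[0,0,0],[0,-0.036,0.001],-1],
])

```text
clock: 33.95
tool_pos: [0.5719, 0.3851, 0.2088]
orientation: [2.213, 2.228, 0.002]
contact_force: [0.2, -1.0, -1.3]
opening: 0.0121
```

```bash
python3 go.py .541 .385 .2085 0.4; python3 km2.py | head -1
```

```text
cur [0.5719 0.3851 0.2088] dist 0.031 [[0.1, -0.0, -0.0], [0.0001, -0.0309, 0.0003]]
tcp [0.5719 0.3851 0.2088] yaw 0.38
```

View pics/s25.png

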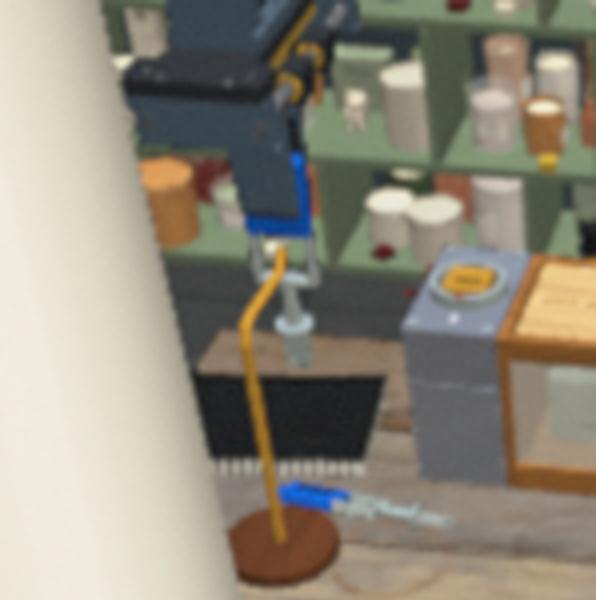

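The prong tip at (280,260) in the crop is inside the ring and the force is low. I'll continue to the seat and lower the key.

Request:
move_arm([
  [[0,0,0],[0,-0.01,0],-1],
  [[0,0,0],[0,-0.02,0],-1],
  [[0,0,0],[0,-0.028,0],-1],
  [[0,0,0],[0,-0.031,0],-1],
  [[0,0,0],[0,-0.031,0],-1],
])

```text
clock: 34.55
tool_pos: [0.5412, 0.3849, 0.2088]
orientation: [2.213, 2.228, 0.001]
contact_force: [0.2, -1.0, -1.6]
opening: 0.0117
```

Request:
move_arm([
  [[0,0,0],[0,0,0.005],-1],
  [[0,0,0],[0,0,0.01],-1],
  [[0,0,0],[0,0,0.014],-1],
  [[0,0,0],[0,0,0.015],-1],
  [[0,0,0],[0,0,0.015],-1],
])

```text
clock: 35.05
tool_pos: [0.5416, 0.3847, 0.1932]
orientation: [2.214, 2.228, 0.0]
contact_force: [-0.4, -0.4, -1.6]
opening: 0.0119
```

```bash
python3 km2.py | head -1; python3 -c "
from h import *
st()" | egrep "force|moment|opening"
```

```text
tcp [0.5416 0.3847 0.1932] yaw 0.36
contact_force [-0.5635 -0.0582 -1.208 ]
moment [ 0.0241 -0.0741 -0.0319]
opening 0.0114
```

View pics/s25.png

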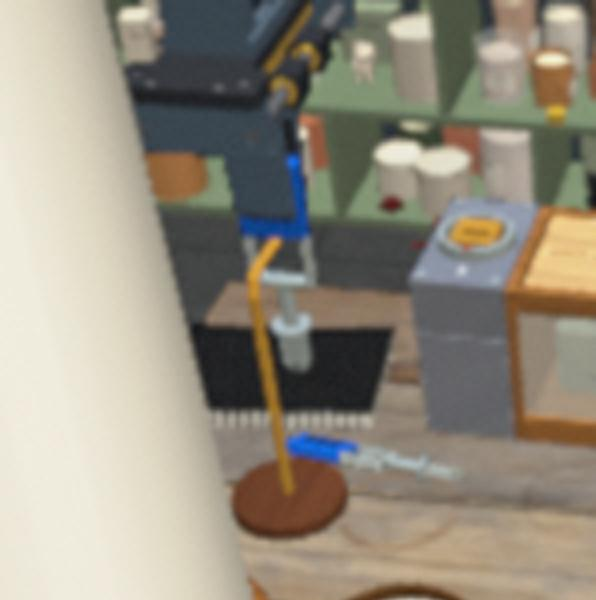

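Request:
move_arm([
  [[0,0,0],[0,0,0.001],-1],
  [[0,0,0],[0,0,0.001],-1],
  [[0,0,0],[0,0,0.001],-1],
])

```text
clock: 35.45
tool_pos: [0.5417, 0.3848, 0.1926]
orientation: [2.214, 2.228, 0.001]
contact_force: [0.1, -0.3, -1.8]
opening: 0.012
```

Request:
move_arm([
  [[0,0,0],[0,0,0.0005],-1],
  [[0,0,0],[0,0,0.0005],-1],
  [[0,0,0],[0,0,0.0005],-1],
])

```text
clock: 35.75
tool_pos: [0.5417, 0.3849, 0.1924]
orientation: [2.214, 2.228, 0.002]
contact_force: [-1.4, -0.6, 5.1]
opening: 0.0117
```

Request:
move_arm([
  [[0,0,0],[0,0,-0.0003],-1],
  [[0,0,0],[0,0,-0.0003],-0.6],
  [[0,0,0],[0,0,-0.0003],-0.45],
  [[0,0,0],[0,0,-0.0003],-0.3],
  [[0,0,0],[0,0,-0.0003],-0.3],
], grip_force=5)

```text
clock: 36.25
tool_pos: [0.5416, 0.3848, 0.1922]
orientation: [2.214, 2.228, 0.001]
contact_force: [-0.2, -0.3, -0.5]
opening: 0.0316
```

```bash
python3 km2.py | head -1; python3 -c "
from h import *
st()" | egrep "force|moment|opening"
```

```text
tcp [0.5416 0.3848 0.1922] yaw 0.37
contact_force [ 0.2598 -0.6359  0.3383]
moment [-0.0686 -0.1233  0.0383]
opening 0.0322
```

View pics/w25.png

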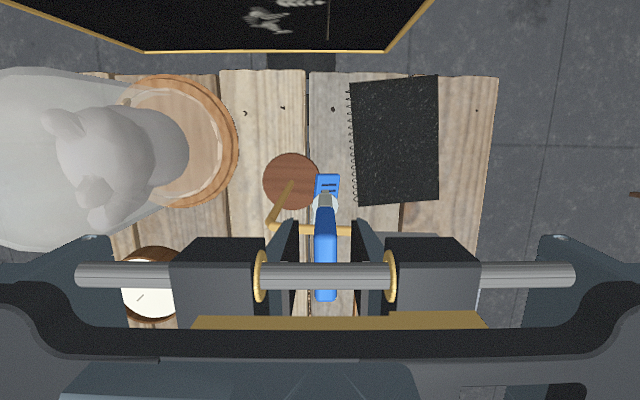

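The key is upright, centred between the open fingers and clear of them. I'll lift straight up and back off to look.

Request:
move_arm([
  [[0,0,0],[0,0,-0.015],-0.3],
  [[0,0,0],[0,0,-0.04],-0.3],
  [[0,0,0],[0,0,-0.08],-0.3],
  [[0,0,0],[0,0,-0.12],-0.3],
  [[0,0,0],[0,0,-0.14],-0.3],
])

```text
clock: 36.85
tool_pos: [0.5422, 0.3853, 0.3362]
orientation: [2.213, 2.227, 0.008]
contact_force: [0.1, 0.1, -0.0]
opening: 0.0319
```

Request:
move_arm([
  [[0,0,0],[-0.03,-0.005,0],-0.3],
  [[0,0,0],[-0.07,-0.01,0],-0.3],
  [[0,0,0],[-0.1,-0.01,0],-0.3],
  [[0,0,0],[-0.1,-0.01,0],-0.3],
  [[0,0,0],[-0.1,-0.01,0],-0.3],
])

```text
clock: 37.35
tool_pos: [0.5322, 0.2845, 0.3326]
orientation: [2.215, 2.227, 0.002]
contact_force: [-0.1, 0.5, -0.4]
opening: 0.0319
```

```bash
python3 keym.py; python3 -c "
from h import *
st()
s=snapshot('wrist');cv2.imwrite('pics/w30.png',s['frame'])
s=snapshot('side');cv2.imwrite('pics/s30.png',s['frame'])
" | egrep "clock|tool_pos|force"
```

```text
n 600 z [0.2223 0.2251 0.2269]
top 597 [541.1 383. ] [11.8 38.6] 0.5 [0.5407 0.3833 0.225 ]
0.22 597 [0.5407 0.3833 0.225 ] [0.0121 0.0386 0.0063]
prong 125 [ 0.9998 -0.0176  0.5401  0.3851] -1.01 [0.4973 0.3811 0.1301] [0.571  0.3901 0.1832]
 x 0.49 13 [0.4987 0.3857 0.1584]
 x 0.5 27 [0.5029 0.3862 0.1605]
 x 0.51 8 [0.5146 0.3879 0.1714]
 x 0.52 17 [0.5255 0.3854 0.1716]
 x 0.53 1 [0.5306 0.3887 0.1718]
 x 0.55 21 [0.5543 0.3842 0.1726]
 x 0.56 35 [0.5642 0.3845 0.1786]
 x 0.57 3 [0.5706 0.3834 0.1823]
clock 37.4
tool_pos [0.5322 0.2851 0.3325]
contact_force [ 0.175  -0.3388 -0.5276]
```

View pics/w30.png

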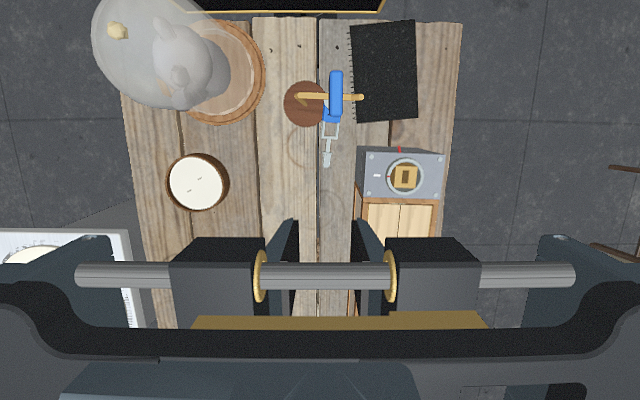

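View pics/s30.png

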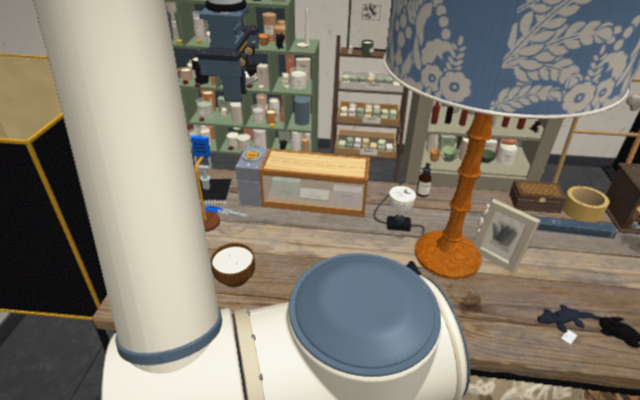

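Request:
move_arm([
  [[0,0,0],[0,0,0],-0.3],
  [[0,0,0],[0,0,0],-0.3],
  [[0,0,0],[0,0,0],-0.3],
  [[0,0,0],[0,0,0],-0.3],
  [[0,0,0],[0,0,0],-0.3],
])

```text
clock: 38.0
tool_pos: [0.5321, 0.2849, 0.3323]
orientation: [2.213, 2.228, 0.001]
contact_force: [-0.1, -0.6, 0.8]
opening: 0.0319
```

```bash
python3 keym.py | head -2; python3 -c "
from h import *
s=snapshot('wrist');cv2.imwrite('pics/w31.png',cv2.resize(s['frame'][60:240,270:460],None,fx=4,fy=3.3,interpolation=cv2.INTER_CUBIC))
s=snapshot('side');cv2.imwrite('pics/s31.png',cv2.resize(s['frame'][120:250,180:400],None,fx=3.6,fy=3.6,interpolation=cv2.INTER_CUBIC))
"
```

```text
n 605 z [0.2172 0.2251 0.2269]
top 592 [541.2 382.9] [11.  39.4] 0.9 [0.5411 0.383  0.225 ]
```

View pics/w31.png

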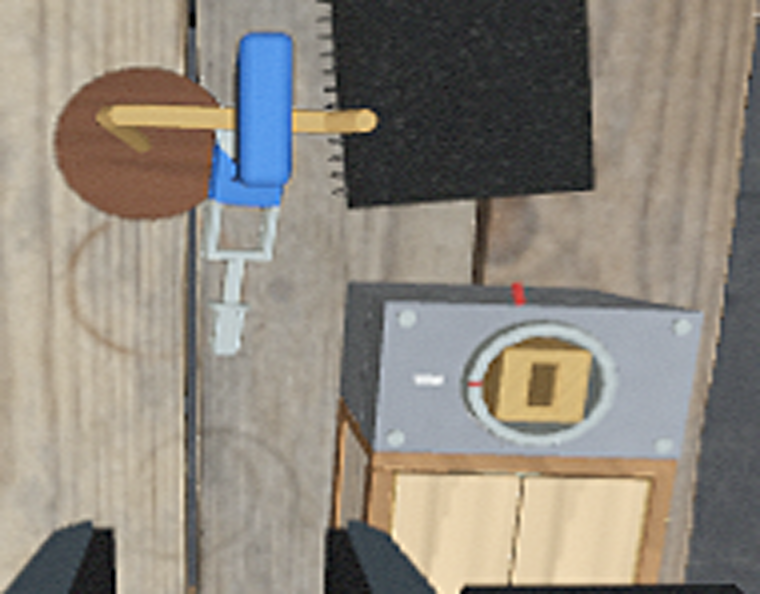

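View pics/s31.png

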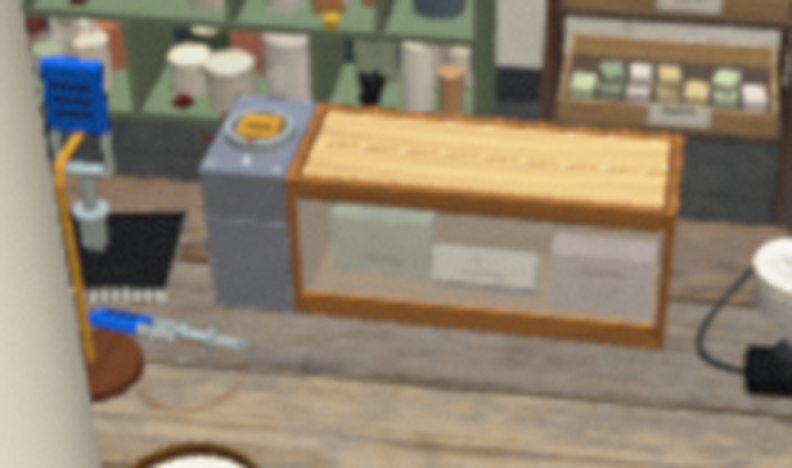

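The key hangs still on the prong, blade down. The lock dot is at the white mark, the flaps are closed, and all three bars show through the window. I'm handing the job in.

```bash
python3 -c "
from station import job_done
print(job_done())"
```

```text
the job is handed in; nothing more can be done
None
```

The job is done and handed in at about 38 s of the 210 s allowed; no verdict came back.

**What I did:**
- All three bars (green, cream, pink) went flat on the trapdoor.
- The larger key came off the hook, went into the lock with its tip about 28–29 mm below the mouth, and turned until the red dot met the red mark. The bars dropped.
- I turned the lock back home, drew the key out and hung it back on the hook by its ring.

**Last checks:**
- **Bars:** Before the drop, the green and pink bars were within 1 mm of the middle line. The cream bar's own position reading failed because its colour mask merged with the other bars, so I judged it by eye. All three are visible through the window below the closed flaps; I did not measure their heights there.
- **Lock:** The dot lines up with the white mark by eye; I had no numeric reading of the barrel.
- **Key:** It hangs still with its grip top at z = 0.225, the same height as at the start. The gripper is open and about 10 cm clear of it.
- **Dog, candle bowl and tin:** I saw no contact with them and they look unmoved in the pictures. I did not measure their positions again at the end.

**What disagreed with the task text:**
- The hook's prong points away from the robot (+x), not to its right. I followed the images.
- The small decoy key was standing on the table and toppled by itself early on, before the arm came near it. I left it where it fell.

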